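# Make up two mug gift sets in their card trays

## Robot

A 6-joint arm with a two-finger parallel gripper is mounted at the origin on the work surface. World frame = base frame: x ahead of the robot, y to its left, z up, the work surface at z = 0. Lengths are in m, angles in rad, forces in N, time in s.
With the tool pointing down it reaches from about 0.275 to 0.975 m from the base axis. Payload 8.4 kg.
Tool frame: the origin (TCP) lies at the very end of the fingers, on their centre line; the grasp point (between the pads) lies 19 mm behind it; x points along the fingers, y is the direction in which the jaws open and shut, and the axes are right-handed (so a half turn about x gives the same grasp; the last joint's range is limited). The gripper opens to 92 mm and grips with 3 to 60 N. Pads are 20 mm wide; open, the fingers measure 128 mm over their backs; the gripper's body (75 mm by 189 mm) begins 69 mm behind the grasp point.
Start: joints at [1.345, 0.353, 1.633, -0, 1.155, -0.002], TCP at [0.139, 0.609, 0.176] pointing down, gripper open.
Joint ranges: [-2.63, 2.63], [-0.92, 2.1], [0.06, 2.66], [-1.3, 4.44], [0, 2.69], [-3.02, 3.02]. Speed limits (rad/s): [2.22, 2.22, 2.79, 3.14, 3.14, 3.14].

## Interface

Orientations are given as a unit quaternion [x, y, z, w].
In Python, from bench import env gives the robot as it stands.
- The arm moves only by the shell command python3 -m inch 'ROWS' [FORCE]. ROWS is JSON, a list of rows, each a list of 3 entries, a list of its own where there are three numbers: the shift along the world's x, y, z in cm, then the turn about the world's z in degrees, then the opening, from 0 (shut) to 1 (fully open). In form: [[[x, y, z], spin, gripper], ...]. A call has 1 to 10 rows; each row is the pose to reach, as a shift and turn from the pose commanded when the call began; what a row does not reach only later rows make up. A row lasts 1/10 s, in which the tool goes at most 50 mm and 8.59 degrees, less where a joint would pass 70% of its speed; a pose out of reach is approached as far as the arm can. A call with a gripper value outside its range is refused whole. The fingers move at their own pace and stop on an object; FORCE is the grip in N (left out, the last holds). Time passes only in rows, so rows that repeat a pose let the fingers close. It gives the time, the measured TCP pose, the force and the opening at its end, in the units of the state.
- env.get_obs(): the state, without advancing time (a new reading comes with each control period).
- env.capture(name): name is "scene" or "top"; returns a dict with "image" (480x640x3 uint8, red, green, blue), "fx", "fy", "cx", "cy" (pixels), "k1" (the pictures are not rectified: a ray, as slopes to the right and down, at radius r is drawn at 1 + k1 r^2 times it, then the intrinsics apply), "cam_to_world" (4x4, takes a point from camera to world coordinates). Camera axes: x right, y up, looking along -z (the intrinsics and any distortion apply to the point x, -y, -z); pixel columns grow to the right and rows downward; lengths in m; the calibration is good to about 2 mm. A picture is of the moment at which its call begins. There is no depth.
- env.close_job(): hands the job in, once; it reports no verdict.
Trained networks look in a picture, given as the dict that the camera call returned (one of the last four; its "shot" number tells which), for a name from the list of things; names that differ only in an ending like _2 or _b are one class to them, and where a whole thing is asked for, a point or a joint stands for the part that bears it (a point fixed in the world has none). Each returns a list of dicts, best first, with "conf" (0 to 1); they miss things now and then, are a little off and sometimes report something else, mostly with a low value. They report only what shows in the picture. A call takes as long as a camera call. They do not tell look-alikes from the thing itself.
- env.find_in(picture, target): "position" ([x, y, z] in m, in the coordinates of the camera as it stood for that picture, good to about 4 mm: the middle of the surface that is visible of it).
- env.masks_of(picture, target): "region" (480x640 bool, what is visible of it).
The state is a dict: "t": time; "qpos": joint angles; "qd": joint speeds; "joint_torque": joint torques, N m; "position": TCP position; "orientation": TCP orientation; "wrist_force": force on the tool from outside, world axes, zero at the start; "moment": the same for the moment, N m; "opening": finger opening in m.
Only numpy, scipy, OpenCV 4.12 (cv2) and the standard library are available. Lean on these libraries where they do the work, as an engineer would, in place of code of your own. Each camera call takes 0.05 s, during which the arm holds its last target.

## Task

Make up two gift sets in the card trays: the green mug, the red mug and the black tin go in the white tray, and the blue mug and the amber jar in the brown tray. Each mug stands in a large compartment of its own and the tin or jar in the narrow one, everything upright on the tray's floor and set down gently, not dropped. Leave the yellow mug and the white tin standing where they are.

Things in the scene. Friction and masses are not known exactly. Their poses are not given: they have to be found in the camera images.
- tray_white: low open white card tray, 258 x 98 mm, three compartments in a row along its x. Fixed. Origin: centre of its underside, z up. Walls and dividers 3 mm thick, 20 mm tall from the table; floor 3 mm thick. Large compartments (mugs) 92 x 92 mm inside, centres at x = +80 and -80 mm, y = 0; narrow one in the middle 62 (x) by 92 mm (y), centre x = 0, y = 0
- tray_brown: low open brown cardboard tray, 163 x 98 mm, two compartments side by side along its x. Fixed. Origin: centre of its underside, z up. Walls and dividers 3 mm thick, 20 mm tall from the table; floor 3 mm thick. Large compartment (mug) 92 x 92 mm inside, centre x = -32.5 mm, y = 0; narrow one 62 (x) by 92 mm (y), centre x = +47.5 mm, y = 0
- mug_green: small ceramic mug, white outside, green inside and handle; for the white tray. Straight body 62 mm across, 66 tall, wall 3.5, 0.16 kg. Origin: centre of its underside, z up. Handle towards its own +x: loop 7 mm thick, 20 to 60 mm above the underside, reaching 55 mm from the axis; it passes above the tray walls. Grip across the body, clear of the handle, about 45 mm up
- mug_red: small ceramic mug, white outside, red inside and handle; for the white tray. Straight body 62 mm across, 66 tall, wall 3.5, 0.16 kg. Origin: centre of its underside, z up. Handle towards its own +x: loop 7 mm thick, 20 to 60 mm above the underside, reaching 55 mm from the axis; it passes above the tray walls. Grip across the body, clear of the handle, about 45 mm up
- mug_blue: small ceramic mug, white outside, blue inside and handle; for the brown tray. Straight body 62 mm across, 66 tall, wall 3.5, 0.16 kg. Origin: centre of its underside, z up. Handle towards its own +x: loop 7 mm thick, 20 to 60 mm above the underside, reaching 55 mm from the axis; it passes above the tray walls. Grip across the body, clear of the handle, about 45 mm up
- tin_black: round black tea tin with a brass band and a black lid, about 0.09 kg; for the white tray. 46 mm across, 62 mm tall. Origin: centre of its underside, z up. Grip it across the body about 40 mm up
- jar: round amber glass jar with a paper band and a brass screw lid 43 mm across (lid from 48 mm up, full width below 44 mm), about 0.13 kg; for the brown tray. 46 mm across, 62 mm tall. Origin: centre of its underside, z up. Grip it across the body about 40 mm up
- mug_yellow: small ceramic mug, white outside, yellow inside and handle; stays in stock where it stands. Straight body 62 mm across, 66 tall, wall 3.5, 0.16 kg. Origin: centre of its underside, z up. Handle towards its own +x: loop 7 mm thick, 20 to 60 mm above the underside, reaching 55 mm from the axis; it passes above the tray walls. Grip across the body, clear of the handle, about 45 mm up
- tin_white: round white tea tin with a grey band and a white lid, about 0.09 kg; stays in stock where it stands. 46 mm across, 62 mm tall. Origin: centre of its underside, z up. Grip it across the body about 40 mm up
Things that resemble listed ones, but are neither listed nor needed, are in the scene too. Of the things shaped like the tin_white, the white one is meant.

How it is judged:
At the end, for the whole second after the job is handed in: Each thing in its compartment (red and green either way round): on the floor (underside under 8 mm up), within 6 deg of upright, mugs within 18 mm of its centre, tin and jar 11 mm along x and 26 along y; released, at rest. Yellow mug and white tin upright within 25 mm of their start ((((x of mug_green in the frame of tray_white between 0.062 and 0.098 m and y of mug_green in the frame of tray_white between -0.018 and 0.018 m and z of mug_green in the frame of tray_white below 0.008 m and angle between mug_green's own z axis and vertical below 0.1 rad) and (x of mug_red in the frame of tray_white between -0.098 and -0.062 m and y of mug_red in the frame of tray_white between -0.018 and 0.018 m and z of mug_red in the frame of tray_white below 0.008 m and angle between mug_red's own z axis and vertical below 0.1 rad)) or ((x of mug_green in the frame of tray_white between -0.098 and -0.062 m and y of mug_green in the frame of tray_white between -0.018 and 0.018 m and z of mug_green in the frame of tray_white below 0.008 m and angle between mug_green's own z axis and vertical below 0.1 rad) and (x of mug_red in the frame of tray_white between 0.062 and 0.098 m and y of mug_red in the frame of tray_white between -0.018 and 0.018 m and z of mug_red in the frame of tray_white below 0.008 m and angle between mug_red's own z axis and vertical below 0.1 rad))) and x of tin_black in the frame of tray_white between -0.011 and 0.011 m and y of tin_black in the frame of tray_white between -0.026 and 0.026 m and z of tin_black in the frame of tray_white below 0.008 m and angle between each of tin_black, mug_blue, jar, mug_yellow, tin_white's own z axis and vertical below 0.1 rad and x of mug_blue in the frame of tray_brown between -0.0505 and -0.0145 m and y of mug_blue in the frame of tray_brown between -0.018 and 0.018 m and z of each of mug_blue, jar in the frame of tray_brown below 0.008 m and x of jar in the frame of tray_brown between 0.0365 and 0.0585 m and y of jar in the frame of tray_brown between -0.026 and 0.026 m and linear speed of each of mug_green, mug_red, tin_black, mug_blue, jar below 0.02 m/s and distance of each of mug_yellow, tin_white from where it was at the start of the episode below 0.025 m); the robot touches nothing.
It fails at once if a mug, tin or jar is dropped (it falls free at more than 0.55 m/s, as after a drop of about 15 mm or more, with no finger touching it) ((linear speed of mug_green above 0.55 m/s and contact force between the fingers and mug_green below 0.01 N) or (linear speed of mug_blue above 0.55 m/s and contact force between the fingers and mug_blue below 0.01 N) or (linear speed of mug_red above 0.55 m/s and contact force between the fingers and mug_red below 0.01 N) or (linear speed of mug_yellow above 0.55 m/s and contact force between the fingers and mug_yellow below 0.01 N) or (linear speed of tin_black above 0.55 m/s and contact force between the fingers and tin_black below 0.01 N) or (linear speed of tin_white above 0.55 m/s and contact force between the fingers and tin_white below 0.01 N) or (linear speed of jar above 0.55 m/s and contact force between the fingers and jar below 0.01 N)).
It fails at once if the yellow mug or the white tin, which stay in stock, is moved by more than 25 mm (distance of any of mug_yellow, tin_white from where it was at the start of the episode above 0.025 m).
It also fails if it takes over 122 s, if anything falls off the work surface, if the arm or the gripper's body presses on something with over 40 N, if the wrist force passes 120 N, or if a joint passes its speed limit or range.

## Working session

There is one attempt and no reset: what is moved stays moved. The work goes in short steps, Python scripts to look and compute and a shell command to move; the robot and the scene stay as the last step left them, time stands still between calls to the robot, and variables do not carry over. Pictures are saved under pics/ and viewed, and the job is handed in when it is done.

```bash
ls; mkdir -p pics; python3 - <<'E'
from bench import env
import cv2
o=env.get_obs();print({k:(v if not hasattr(v,'round') else v) for k,v in o.items()})
for n in("scene","top"):
    c=env.capture(n);cv2.imwrite(f"pics/{n}0.png",c["image"][:,:,::-1]);print(n,c["fx"],c["k1"],c["cam_to_world"],c["shot"])
E
```

```text
pics
{'t': 0.0, 'qpos': array([ 1.34459240e+00,  3.53614218e-01,  1.63414217e+00, -9.51924098e-06,
        1.15517558e+00, -2.38809202e-03]), 'qd': array([-0.00173985,  0.00017931,  0.00217124, -0.00091744, -0.00039262,
       -0.00034685]), 'joint_torque': array([-1.01076716e-03, -5.93823016e+01, -3.34212935e+01,  6.96941349e-02,
        2.32829869e-02, -1.35025502e-04]), 'position': array([0.13859389, 0.60888111, 0.17518147]), 'orientation': array([ 0.07849364,  0.70273466, -0.07943519,  0.70263277]), 'wrist_force': array([-0.15356444,  0.44908674,  0.79685448]), 'moment': array([-0.02240053,  0.00596619, -0.00796679]), 'opening': 0.09184416736524172}
scene 506.56133991913947 -0.03059779923763541 [[-0.85513841 -0.33854207  0.39259084  1.02343662]
 [ 0.51822369 -0.57799576  0.63036902  0.67480315]
 [ 0.01350941  0.74250264  0.6697069   0.77025526]
 [ 0.          0.          0.          1.        ]] 1
top 450.6638645676125 0.013329526288025346 [[ 0.02927724  0.9758091  -0.21665512  0.39158309]
 [-0.9995703   0.02826976 -0.00774859 -0.00374314]
 [-0.00143636  0.21678888  0.97621745  1.02547306]
 [ 0.          0.          0.          1.        ]] 2
```

View pics/scene0.png

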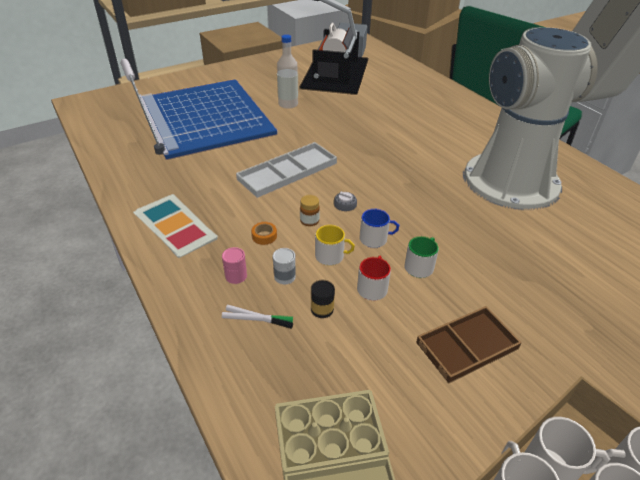

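View pics/top0.png

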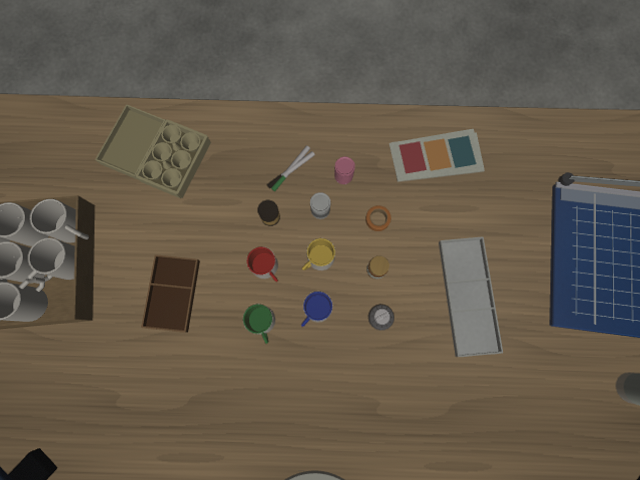

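```bash
cat > h.py <<'E'
import numpy as np, cv2
from scipy.optimize import minimize
from bench import env
def proj(c,P):
    M=np.linalg.inv(c["cam_to_world"]);p=np.asarray(P)@M[:3,:3].T+M[:3,3]
    s=np.stack([p[:,0]/-p[:,2],-p[:,1]/-p[:,2]],1);r2=(s**2).sum(1,keepdims=True)
    s=s*(1+c["k1"]*r2);return s*[c["fx"],c["fy"]]+[c["cx"],c["cy"]]
def ray(c,uv,z):
    d=(np.array(uv,float)-[c["cx"],c["cy"]])/[c["fx"],c["fy"]];s=d.copy()
    for _ in range(10): s=d/(1+c["k1"]*(s@s))
    v=c["cam_to_world"][:3,:3]@np.array([s[0],-s[1],-1]);o=c["cam_to_world"][:3,3]
    return o+v*(z-o[2])/v[2]
a=np.linspace(0,2*np.pi,40)
def circ(r,z): return np.stack([r*np.cos(a),r*np.sin(a),0*a+z],1)
def box(x0,x1,y0,y1,z0,z1): return np.array([[x,y,z] for x in(x0,x1) for y in(y0,y1) for z in(z0,z1)])
def parts(n):
    if n.startswith("mug"): return [np.r_[circ(.031,0),circ(.031,.066)],box(.028,.055,-.0035,.0035,.022,.058)]
    if n=="tray_white": return [box(-.129,.129,-.049,.049,0,.02)]
    if n=="tray_brown": return [box(-.0815,.0815,-.049,.049,0,.02)]
    return [np.r_[circ(.023,0),circ(.023,.062)]]
def sil(c,n,q,S=4):
    x,y,w=q;R=np.array([[np.cos(w),-np.sin(w),0],[np.sin(w),np.cos(w),0],[0,0,1]])
    m=np.zeros((480*S,640*S),np.uint8)
    for P in parts(n):
        uv=proj(c,P@R.T+[x,y,q[3] if len(q)>3 else 0]);h=cv2.convexHull(((uv+.5)*S-.5).round().astype(np.int32))
        cv2.fillConvexPoly(m,h,255)
    return cv2.resize(m,(640,480),interpolation=cv2.INTER_AREA)/255.
def fit(n,views,q0,yaw=True):
    def cost(q):
        q=np.array(q) if yaw else np.array([q[0],q[1],0])
        t=0
        for c,m in views:
            t+=np.abs(sil(c,n,q)-m).sum()/m.sum()
        return t/len(views)
    best=None
    ws=([0] if not yaw else (np.arange(0,2*np.pi,np.pi/6) if n.startswith("mug") else np.arange(0,np.pi,np.pi/6)))
    if yaw:
        ws=sorted(ws,key=lambda w:cost([q0[0],q0[1],w]))[:2]
    for w in ws:
        s=[[q0[0],q0[1],w],[q0[0]+.01,q0[1],w],[q0[0],q0[1]+.01,w],[q0[0],q0[1],w+.25]]
        k=3 if yaw else 2
        r=minimize(cost,s[0][:k],method="Nelder-Mead",options=dict(initial_simplex=np.array([v[:k] for v in s[:k+1]]),xatol=2e-4,fatol=1e-4,maxiter=150))
        if best is None or r.fun<best.fun: best=r
    return best.x,best.fun
E
cat > loc.py <<'E'
from h import *
import sys
names=sys.argv[2:] or "tray_white tray_brown mug_green mug_red mug_blue mug_yellow tin_black tin_white jar".split()
cs={n:env.capture(n) for n in("top","scene")}
for k,c in cs.items(): cv2.imwrite(f"pics/{k}{sys.argv[1]}.png",c["image"][:,:,::-1])
cand={}
for n in names:
    D={}
    for k,c in cs.items():
        D[k]=[]
        for d in env.masks_of(c,n):
            if d["conf"]<.3: continue
            m=d["region"].astype(float);v,u=np.nonzero(m)
            if len(u)<30: continue
            p=ray(c,(u.mean(),v.mean()),.01 if "tray" in n else .033)
            col=c["image"][d["region"]].mean(0).round().astype(int)
            D[k].append((p,m,d["conf"],col,(round(u.mean()),round(v.mean()))))
    for p,m,cf,col,uv in D["top"]:
        vs=[(cs["top"],m)];e=""
        b=[x for x in D["scene"] if np.hypot(*(x[0]-p)[:2])<.035]
        if b:
            b=min(b,key=lambda x:np.hypot(*(x[0]-p)[:2]));vs.append((cs["scene"],b[1]));e=b[4]
        q,f=fit(n,vs,p[:2],n.startswith(("mug","tray")))
        print(n,round(cf,2),"top",uv,"scene",e,col,"xy mm",(q[:2]*1000).round(1),"yaw",np.degrees(q[2]).round(1) if len(q)>2 else "","cost",round(f,3),flush=True)
E
python3 loc.py 1; python3 - <<'E'
from bench import env;print(env.get_obs()["t"])
E
```

```text
tray_white 0.72 top (470, 297) scene (285, 169) [121 122 118] xy mm [ 496.9 -332.1] yaw 6.3 cost 0.031
tray_brown 0.81 top (170, 293) scene (467, 344) [63 47 34] xy mm [482.6 338.4] yaw -4.4 cost 0.027
tray_brown 0.42 top (262, 262) scene  [110  52  46] xy mm [594.9 141.9] yaw 27.6 cost 2.886
mug_green 0.82 top (258, 319) scene (421, 256) [54 82 52] xy mm [430.1 134.4] yaw 204.3 cost 0.094
mug_red 0.88 top (262, 262) scene (373, 278) [110  53  47] xy mm [554.2 134. ] yaw 220.4 cost 0.075
mug_blue 0.89 top (317, 307) scene (375, 227) [ 50  57 103] xy mm [460.7   6.9] yaw 142.0 cost 0.108
mug_yellow 0.76 top (319, 254) scene (330, 244) [135 117  63] xy mm [575.    5.7] yaw 36.9 cost 0.165
tin_black 0.72 top (470, 297) scene  [121 121 117] xy mm [ 397.7 -351.7] yaw  cost 0.891
tin_black 0.58 top (268, 212) scene (322, 298) [54 47 37] xy mm [669.7 126.5] yaw  cost 0.064
tin_white 0.88 top (343, 169) scene (234, 265) [128  82  93] xy mm [778.9 -44.2] yaw  cost 0.081
tin_white 0.76 top (320, 205) scene (284, 265) [118 118 115] xy mm [690.6   9.3] yaw  cost 0.104
jar 0.92 top (377, 266) scene (309, 209) [112  94  62] xy mm [ 552.7 -122.6] yaw  cost 0.136
1.1
```

```bash
cat > ov.py <<'E'
from h import *
import sys
def overlay(out,items):
    ims=[]
    for k,(w,hh) in {"top":(400,300),"scene":(300,225)}.items():
        c=env.capture(k);im=cv2.resize(c["image"][:,:,::-1],None,fx=3,fy=3,interpolation=cv2.INTER_CUBIC)
        for n,q in items:
            s=cv2.resize(sil(c,n,q),None,fx=3,fy=3)>.5
            cs,_=cv2.findContours(s.astype(np.uint8),0,2);cv2.drawContours(im,cs,-1,(255,0,255),1)
        ims.append(im)
    return ims
E
python3 - <<'E'
from ov import *
r=np.radians
it=[("mug_green",(.4301,.1344,r(204))),("mug_red",(.5542,.134,r(220))),("mug_blue",(.4607,.0069,r(142))),("mug_yellow",(.575,.0057,r(145))),("tin_black",(.6697,.1265,0)),("tin_white",(.6906,.0093,0)),("jar",(.5527,-.1226,0)),("tray_white",(.4969,-.3321,r(6.3))),("tray_brown",(.4826,.3384,r(-4.4)))]
t,s=overlay("",it)
cv2.imwrite("pics/ovt.png",t[560:1040,700:1300]);cv2.imwrite("pics/ovs.png",s[560:960,650:1400]) 
cv2.imwrite("pics/ovw.png",cv2.hconcat([t[680:1100,1260:1560],t[700:1120,390:640]]))
E
```

```text
(no output)
```

View pics/ovt.png

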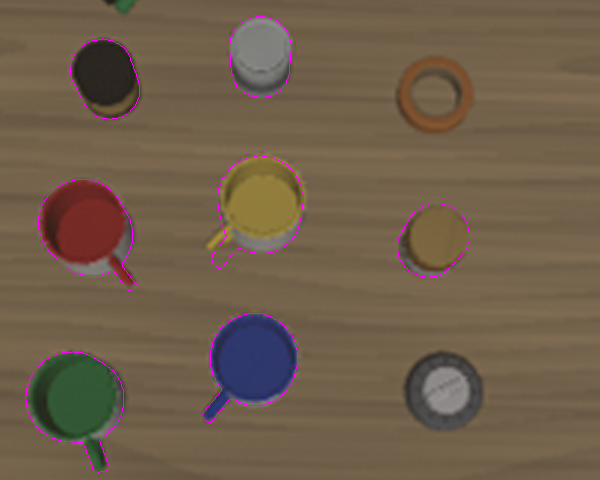

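View pics/ovs.png

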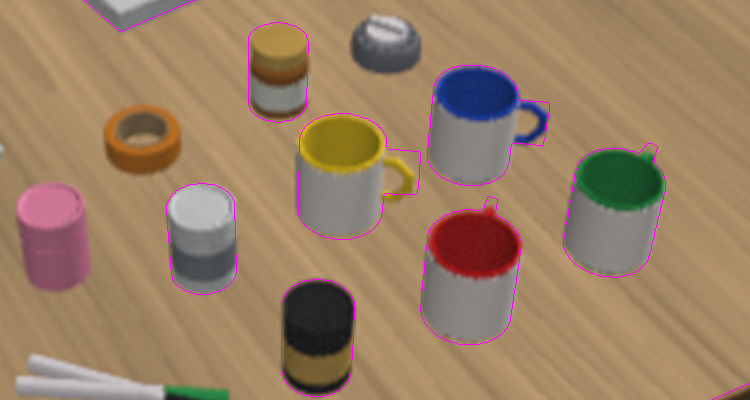

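View pics/ovw.png

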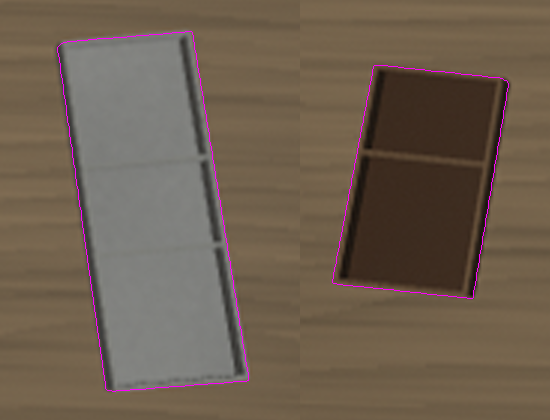

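```bash
python3 - <<'E'
from bench import env
from scipy.spatial.transform import Rotation as R
import numpy as np
o=env.get_obs();m=R.from_quat(o["orientation"]).as_matrix();print(m.round(3),np.degrees(np.arctan2(m[1,1],m[0,1])),o["position"],o["t"])
E
```

```text
[[-0.     0.222  0.975]
 [ 0.     0.975 -0.222]
 [-1.     0.    -0.   ]] 77.1777009254738 [0.13868631 0.6094263  0.1758884 ] 1.2
```

```bash
python3 -m inch '[[[1,-2,0],0,1],[[3,-5.5,0],0,1],[[5.3,-9.9,-1],0,1],[[7.5,-14,-2],0,1],[[9.7,-18,-3],0,1],[[11.9,-22.3,-3],0,1],[[14.2,-26.5,-3],0,1],[[16.3,-30.5,-3],0,1],[[18.4,-34.5,-3],0,1],[[20.6,-38.5,-3],0,1]]' 25 && python3 -m inch '[[[2.2,-4,0],0,1],[[4.2,-8,0],0,1],[[6.4,-12,0],0,1],[[8.5,-16,0],0,1],[[10.2,-19.3,0],0,1],[[11.6,-21.75,0],0,1],[[11.6,-21.75,0],0,1],[[11.6,-21.75,0],0,1]]'
```

```text
t: 2.2
position: [0.3453, 0.2229, 0.1462]
orientation: [0.079, 0.702, -0.079, 0.703]
wrist_force: [0.8, 0.6, -0.1]
opening: 0.0922
t: 3.0
position: [0.4605, 0.0067, 0.1458]
orientation: [0.08, 0.703, -0.08, 0.702]
wrist_force: [0.1, -0.9, -0.1]
opening: 0.0918
```

Tracks well. Descend to TCP z 0.026 over the blue mug and grip.

```bash
python3 -m inch '[[[0,0,-2],0,1],[[0,0,-5],0,1],[[0,0,-8],0,1],[[0,0,-10.5],0,1],[[0,0,-12],0,1],[[0,0,-12],0,1],[[0,0,-12],0,0.6],[[0,0,-12],0,0.4],[[0,0,-12],0,0.4],[[0,0,-12],0,0.4]]' 25; python3 -m inch '[[[0,0,0],0,0.4],[[0,0,0],0,0.4],[[0,0,0.5],0,0.4],[[0,0,2],0,0.4],[[0,0,4],0,0.4],[[0,0,7],0,0.4],[[0,0,10],0,0.4],[[0,0,11.5],0,0.4],[[0,0,11.5],0,0.4]]'
```

```text
t: 4.0
position: [0.4613, 0.007, 0.0266]
orientation: [0.079, 0.702, -0.079, 0.703]
wrist_force: [-1.2, -1.7, 0.7]
opening: 0.062
t: 4.9
position: [0.4623, 0.007, 0.1432]
orientation: [0.079, 0.701, -0.079, 0.704]
wrist_force: [-0.6, -0.3, 0.8]
opening: 0.037
```

```bash
python3 - <<'E'
from h import *
a=[]
for k in("scene","top"):
    c=env.capture(k);im=c["image"][:,:,::-1];a.append(cv2.resize(im[150:350,200:500] if k=="scene" else im[180:380,180:480],None,fx=2.6,fy=1.5*1))
cv2.imwrite("pics/b1.png",cv2.vconcat(a))
E
```

```text
(no output)
```

View pics/b1.png

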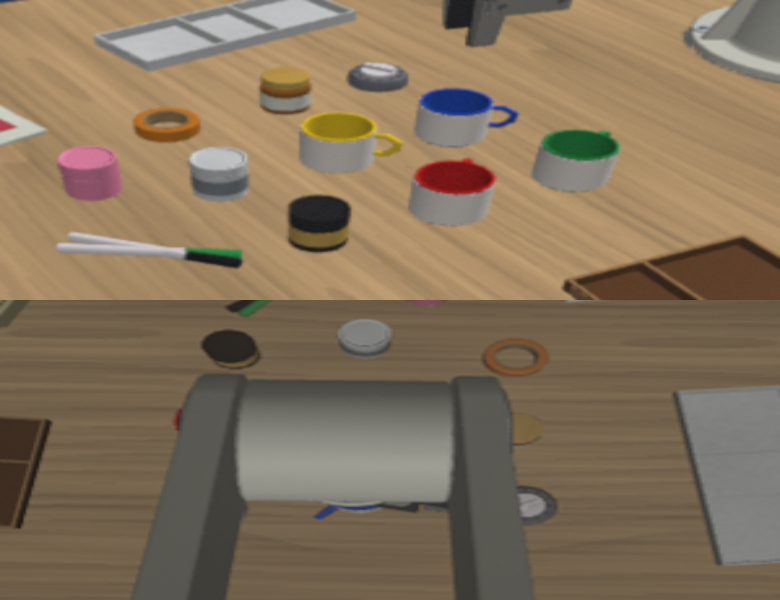

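```bash
python3 - <<'E'
from h import *
c=env.capture("scene")
for d in env.masks_of(c,"mug_blue"):
    if d["conf"]<.3: continue
    m=d["region"].astype(float);v,u=np.nonzero(m);p=ray(c,(u.mean(),v.mean()),.033)
    print(d["conf"],u.mean(),v.mean(),p,fit("mug_blue",[(c,m)],p[:2]))
c=env.capture("scene");im=c["image"][:,:,::-1]
s=cv2.resize(im,None,fx=4,fy=4,interpolation=cv2.INTER_CUBIC)
for w in((.4607,.0069,np.radians(142)),):
    q=cv2.resize(sil(c,"mug_blue",w),None,fx=4,fy=4)>.5
    cs,_=cv2.findContours(q.astype(np.uint8),0,2);cv2.drawContours(s,cs,-1,(255,0,255),1)
cv2.imwrite("pics/b2.png",s[520:1080,1300:1900])
E
```

```text
0.92 375.61187214611874 227.56164383561645 [0.45580739 0.00844752 0.033     ] (array([0.45951907, 0.00768845, 0.99702944]), np.float64(0.1443531202435312))
0.68 467.32993049522156 343.2919200695048 [0.50186457 0.35032095 0.033     ] (array([0.53506808, 0.35181404, 2.14937533]), np.float64(0.5825428868332737))
```

View pics/b2.png

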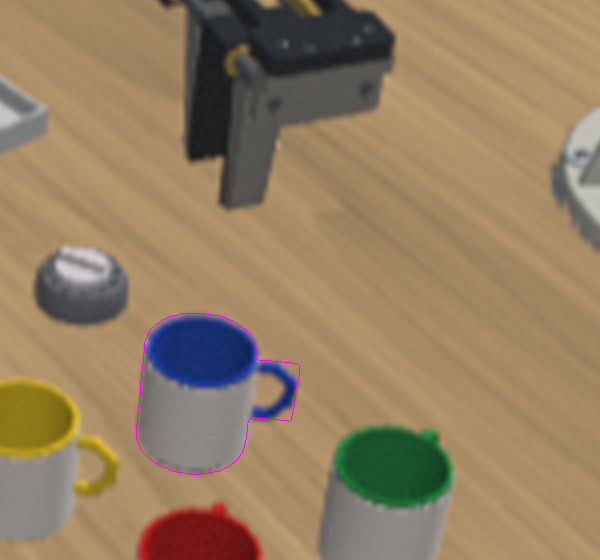

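```bash
python3 -m inch '[[[0,0,0],0,1],[[0,0,0],0,1],[[0,0,0],0,1],[[0,0,0],0,1],[[0,0,0],0,1],[[0,0,0],0,1],[[0,0,-3],0,1],[[-0.1,0,-7],0,1],[[-0.15,0,-10],0,1],[[-0.15,0,-11.6],0,1]]' 40; python3 -m inch '[[[0,0,0],0,1],[[0,0,0],0,0],[[0,0,0],0,0],[[0,0,0],0,0],[[0,0,0],0,0],[[0,0,0],0,0],[[0,0,0],0,0],[[0,0,0],0,0]]'; python3 -m inch '[[[0,0,0],0,0],[[0,0,0],0,0]]' ;python3 -m inch '[[[0,0,0.2],0,0],[[0,0,0.4],0,0],[[0,0,0.4],0,0]]'
```

```text
t: 6.15
position: [0.4576, 0.0069, 0.0227]
orientation: [0.079, 0.704, -0.079, 0.702]
wrist_force: [0.8, -0.0, 0.3]
opening: 0.092
t: 6.95
position: [0.4599, 0.0069, 0.0256]
orientation: [0.079, 0.702, -0.079, 0.703]
wrist_force: [-0.8, -0.7, 6.6]
opening: 0.0586
t: 7.15
position: [0.4599, 0.0069, 0.0256]
orientation: [0.079, 0.702, -0.079, 0.703]
wrist_force: [-0.6, -0.1, 7.2]
opening: 0.0589
t: 7.45
position: [0.4595, 0.0067, 0.0293]
orientation: [0.079, 0.702, -0.079, 0.703]
wrist_force: [-0.9, -1.6, 3.6]
opening: 0.0288
```

```bash
cat > look.py <<'E'
from h import *
import sys
# look.py out cam u v half scale
o,k,u,v,h,sc=sys.argv[1],sys.argv[2],*map(float,sys.argv[3:7])
c=env.capture(k);im=c["image"][:,:,::-1]
u0,v0,h=int(max(0,u-h)),int(max(0,v-h*.75)),int(h)
cv2.imwrite(f"pics/{o}.png",cv2.resize(im[v0:v0+int(1.5*h),u0:u0+2*h],None,fx=sc,fy=sc,interpolation=cv2.INTER_CUBIC))
E
python3 look.py b3 scene 375 220 80 5
```

```text
(no output)
```

View pics/b3.png

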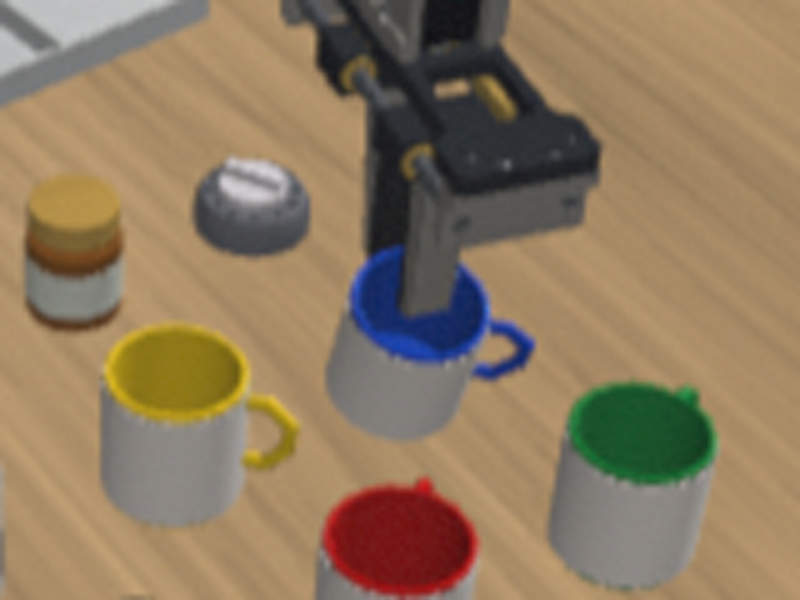

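```bash
python3 - <<'E'
from h import *
c=env.capture("scene")
print(proj(c,[[.4623,.007,.143],[.4623,.007+.0185,.143],[.4623,.007-.0185,.143]]))
o=env.get_obs();p=o["position"];print(p,o["wrist_force"],o["opening"],proj(c,[p,p+[.003,.0145,0],p-[.003,.0145,0]]))
E
python3 look.py b4 top 317 300 60 6
```

```text
[[377.40694305 188.31751817]
 [382.69247153 192.89104919]
 [372.23544397 183.84383448]]
[0.45929329 0.006712   0.02904773] [-0.05808234 -2.59490641  4.42325918] 0.01758100402169597 [[373.74408021 228.97228249]
 [376.47544464 233.07916578]
 [371.06130735 224.93900596]]
```

View pics/b4.png

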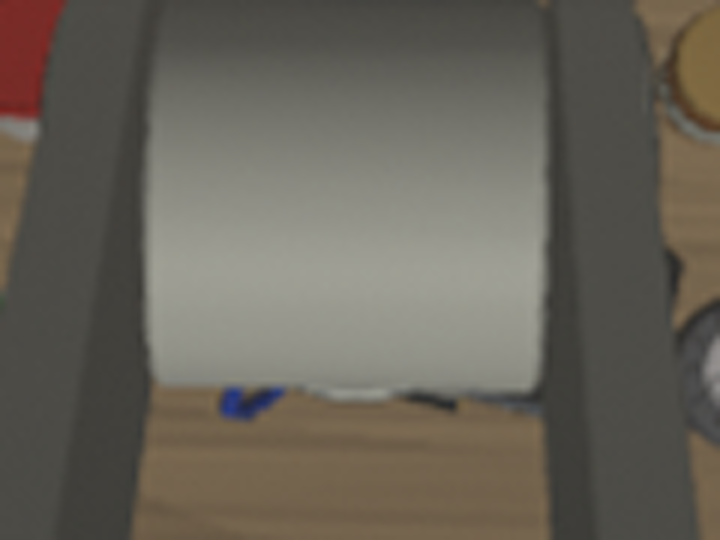

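```bash
python3 -m inch '[[[0,0,0],0,0.2],[[0,0,0.3],0,0.2],[[0,0,0.7],0,0.2],[[0,0,1.2],0,0.2],[[0,0,1.8],0,0.2],[[0,0,2.5],0,0.2],[[0,0,3.3],0,0.2],[[0,0,4.3],0,0.2]]' 5;python3 look.py b5 scene 375 220 80 5
```

```text
t: 8.4
position: [0.4591, 0.0069, 0.0726]
orientation: [0.079, 0.703, -0.079, 0.703]
wrist_force: [-0.1, -0.3, -0.3]
opening: 0.0181
```

View pics/b5.png

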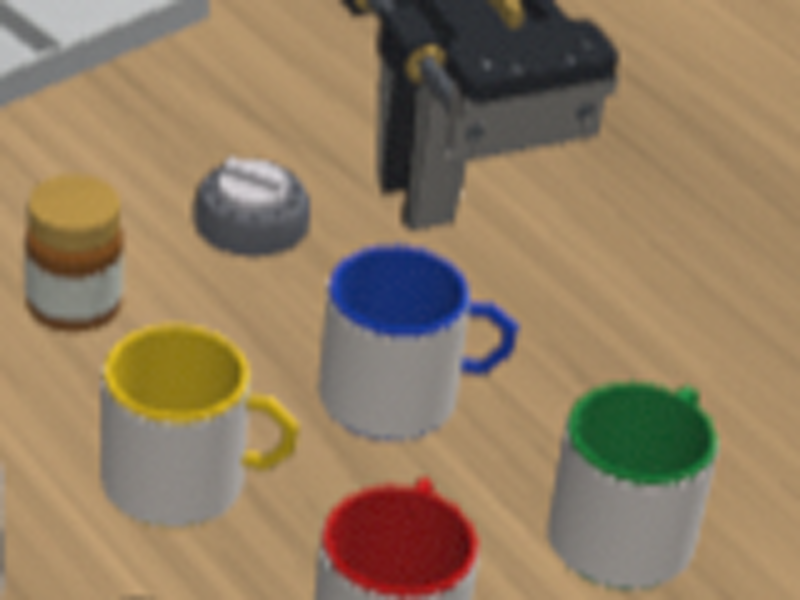

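```bash
cat > fing.py <<'E'
from h import *
from scipy.spatial.transform import Rotation as R
import sys
def draw(c,im,s,off=(0,0,0),col=(255,0,255)):
    o=env.get_obs();m=R.from_quat(o["orientation"]).as_matrix();g=o["opening"]/2
    for sg in(1,-1):
        y0,y1=sorted((sg*g,sg*(g+.018)))
        P=box(-.06,0,y0,y1,-.01,.01)@m.T+o["position"]+np.array(off)
        h=cv2.convexHull(((proj(c,P)+.5)*s-.5).astype(np.float32)).round().astype(np.int32)
        cv2.polylines(im,[h],True,col,1)
if __name__=="__main__":
    k,u,v,hh,s,out=sys.argv[1],*map(int,sys.argv[2:6]),sys.argv[6]
    c=env.capture(k);im=np.ascontiguousarray(cv2.resize(c["image"][:,:,::-1],None,fx=s,fy=s,interpolation=cv2.INTER_CUBIC))
    draw(c,im,s)
    cols=[(0,255,255),(0,255,0)]
    for a,cl in zip(sys.argv[7:],cols): draw(c,im,s,eval(a),cl)
    cv2.imwrite(f"pics/{out}.png",im[(v-hh*3//4)*s:(v+hh*3//4)*s,(u-hh)*s:(u+hh)*s])
E
python3 fing.py scene 375 195 65 6 f1 "(0,0,.025)"
```

```text
(no output)
```

View pics/f1.png

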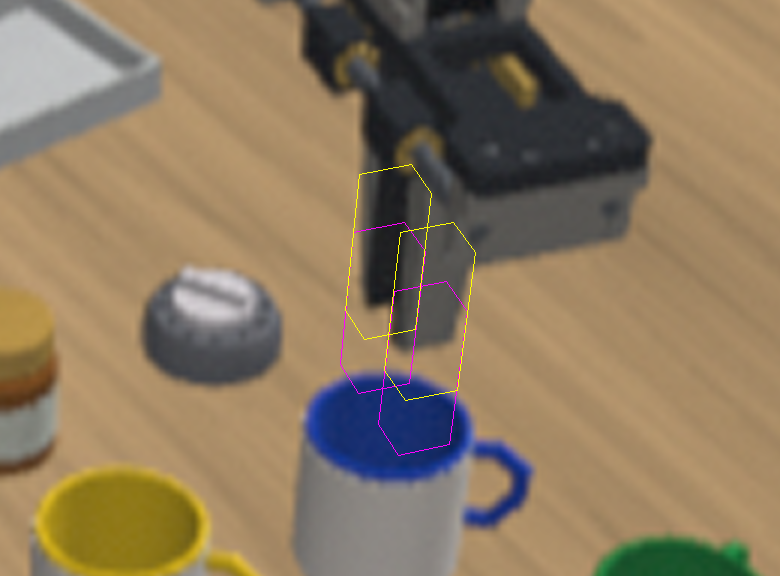

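```bash
python3 - <<'E'
from h import *
for k in("scene","top"):
    c=env.capture(k);print(k,proj(c,[[.1386,.6094,.176],[.1386,.6094,.264],[.0,0,0],[.4593,.0067,.0726],[.4593,.0067,.16]]),c["cam_to_world"][:3,3])
E
python3 look.py f2 scene 500 150 140 2.8
python3 look.py f3 top 320 300 200 2
```

```text
scene [[766.06350791 306.05524818]
 [801.24025612 266.91497729]
 [510.96020591 179.10900191]
 [375.47567075 213.90585833]
 [379.23974612 181.17408789]] [1.02343662 0.67480315 0.77025526]
top [[-41.50206982 481.05435999]
 [-87.60891987 499.22301257]
 [314.10428382 537.83628518]
 [317.51691372 305.76520227]
 [317.11560943 302.46559972]] [ 0.39158309 -0.00374314  1.02547306]
```

View pics/f2.png

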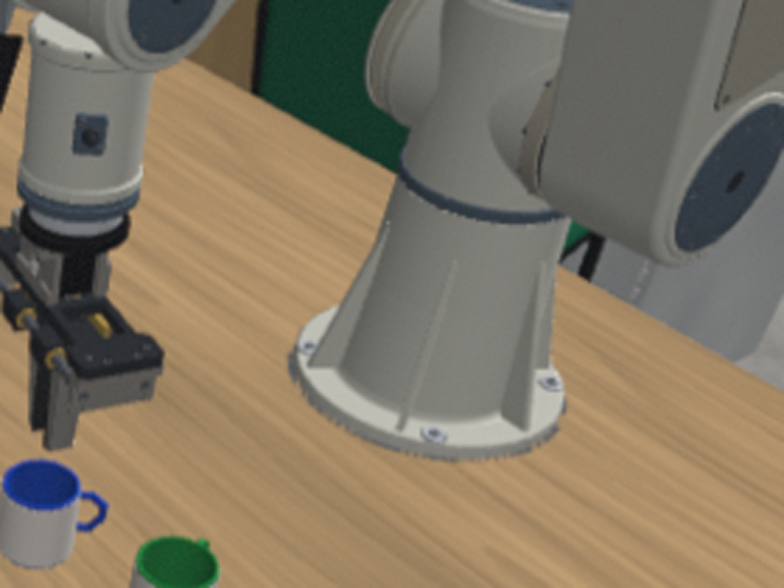

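View pics/f3.png

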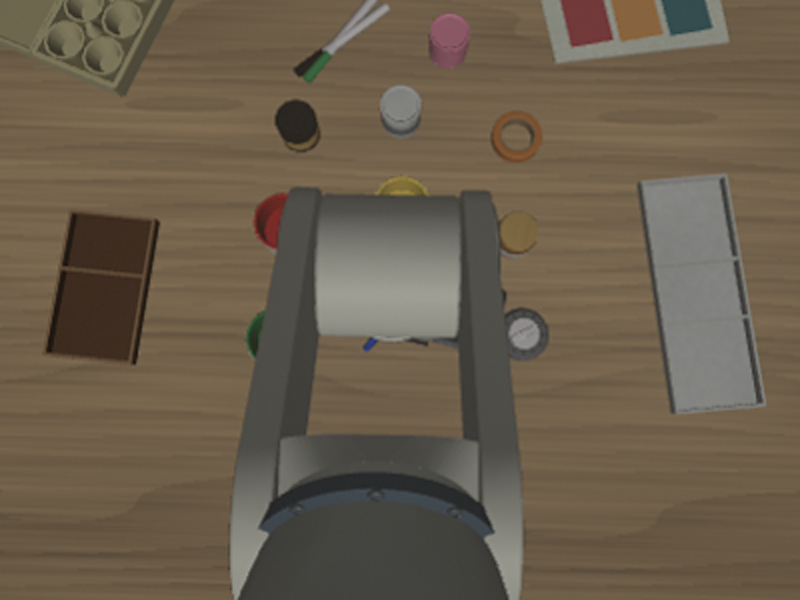

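```bash
python3 -m inch '[[[0,0,2],0,1],[[0,0,5],0,1],[[0,0,8],0,1],[[0,0,8],0,1],[[0,0,8],0,1],[[0,0,8],0,1],[[0,0,8],0,1],[[0,0,8],0,1],[[0,0,8],0,1],[[0,0,8],0,1]]'; python3 fing.py scene 378 165 65 6 f4 "(0,0,.035)"
```

```text
t: 9.7
position: [0.459, 0.0069, 0.1516]
orientation: [0.079, 0.703, -0.079, 0.702]
wrist_force: [-0.6, 0.2, -0.5]
opening: 0.0918
```

View pics/f4.png

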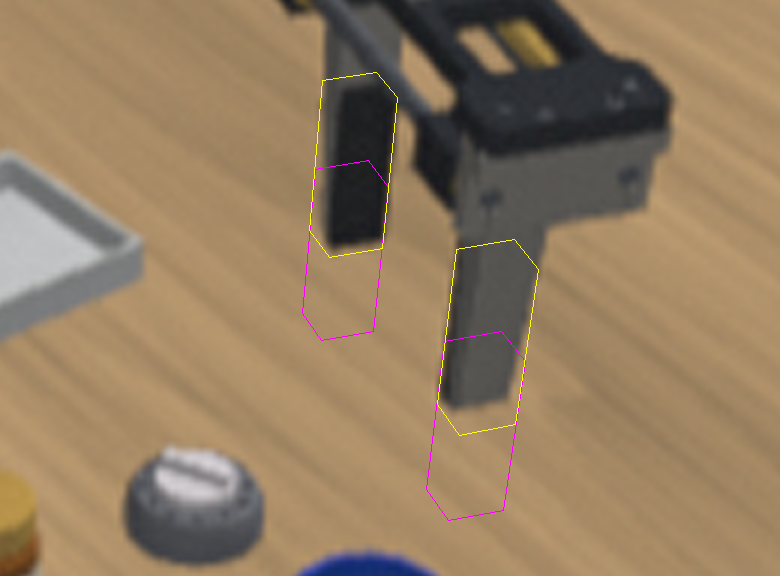

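```bash
python3 -m inch '[[[0,2,0],0,1],[[0,6,0],0,1],[[0,10.5,0],0,1],[[0,15,0],0,1],[[0,20,0],0,1],[[0,25,0],0,1],[[0,30,0],0,1],[[0,34,0],0,1],[[0,37,0],0,1],[[0,38,0],0,1]]';python3 -m inch '[[[0,0,0],0,1],[[0,0,0],0,1]]'; python3 fing.py top 120 300 100 4 f5 "(0,0,.042)" "(-.024,-.04,0)"; python3 fing.py scene 540 280 100 4 f6 "(0,0,.042)" "(-.024,-.04,0)"
```

```text
t: 10.75
position: [0.4589, 0.3897, 0.1516]
orientation: [0.078, 0.703, -0.078, 0.703]
wrist_force: [1.0, -1.0, 0.2]
opening: 0.0919
t: 10.95
position: [0.459, 0.3857, 0.1516]
orientation: [0.079, 0.703, -0.079, 0.703]
wrist_force: [0.3, 0.3, -0.5]
opening: 0.0917
```

View pics/f5.png

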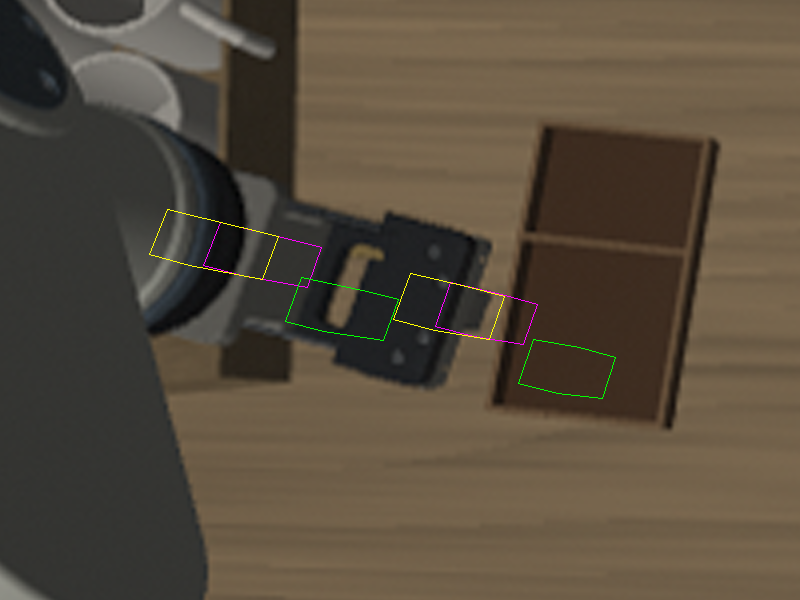

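View pics/f6.png

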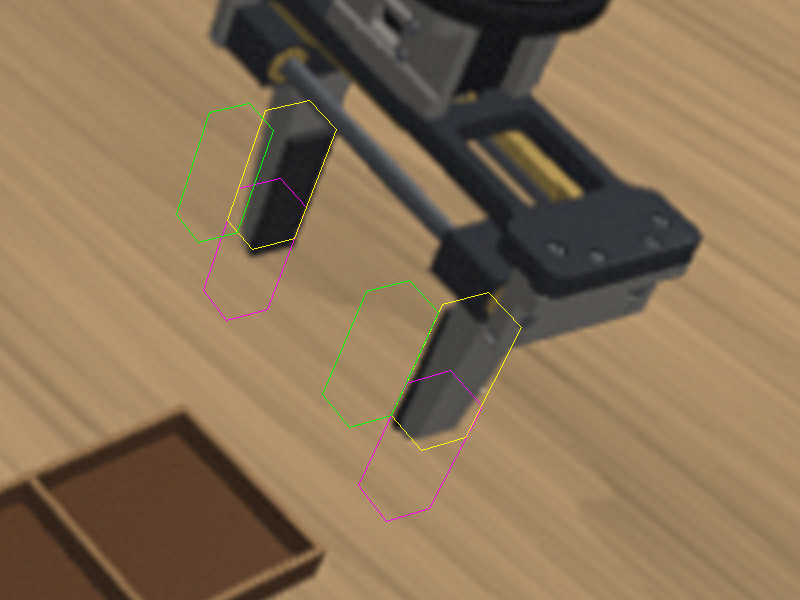

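```bash
python3 -m inch '[[[0.5,-2,0],0,0],[[1,-6,0],0,0],[[2,-10,0],0,0],[[3,-14,-1],0,0],[[3,-16,-4],0,0],[[3,-16,-7],0,0],[[3,-16,-10],0,0],[[3,-16,-12],0,0],[[3,-16,-12],0,0],[[3,-16,-12],0,0]]' 10; python3 -m inch '[[[0,0,-1],0,0],[[0,0,-2],0,0],[[0,0,-2],0,0],[[0,0,-2],0,0]]';python3 fing.py scene 440 270 65 6 f7 "(0,0,.042)"
```

```text
t: 12.05
position: [0.4893, 0.2262, 0.0324]
orientation: [0.079, 0.703, -0.079, 0.703]
wrist_force: [-0.2, 0.2, 0.6]
opening: 0.0143
t: 12.45
position: [0.489, 0.2269, 0.0118]
orientation: [0.079, 0.703, -0.079, 0.703]
wrist_force: [-0.2, -0.2, -0.6]
opening: 0.0003
```

View pics/f7.png

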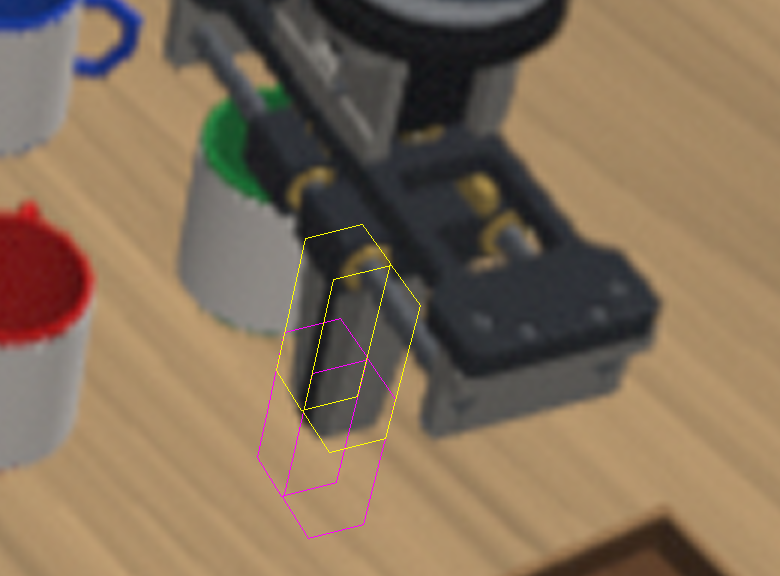

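```bash
python3 -m inch '[[[0,0,-1],0,0],[[0,0,-2],0,0],[[0,0,-2.5],0,0],[[0,0,-2.8],0,0],[[0,0,-2.8],0,0]]';python3 -m inch '[[[0,0,-0.2],0,0],[[0,0,-0.4],0,0],[[0,0,-0.4],0,0]]'
```

```text
t: 13.0
position: [0.4888, 0.2267, -0.0168]
orientation: [0.079, 0.703, -0.079, 0.702]
wrist_force: [-0.5, 0.3, -0.1]
opening: 0.0004
t: 13.3
position: [0.4892, 0.2269, -0.0202]
orientation: [0.079, 0.703, -0.079, 0.703]
wrist_force: [-0.4, -0.2, -0.2]
opening: 0.0005
```

```bash
python3 -m inch '[[[0,0,-0.3],0,0],[[0,0,-0.6],0,0],[[0,0,-0.8],0,0],[[0,0,-0.8],0,0]]';python3 -m inch '[[[0,0,-0.2],0,0],[[0,0,-0.4],0,0],[[0,0,-0.4],0,0]]';python3 -m inch '[[[0,0,-0.2],0,0],[[0,0,-0.4],0,0],[[0,0,-0.4],0,0]]'; python3 fing.py scene 440 270 65 6 f8 "(0,0,.040)"
```

```text
t: 13.7
position: [0.4889, 0.2268, -0.0285]
orientation: [0.079, 0.703, -0.079, 0.702]
wrist_force: [-0.3, 0.4, 0.3]
opening: 0.0004
t: 14.0
position: [0.4891, 0.2268, -0.0324]
orientation: [0.079, 0.703, -0.079, 0.703]
wrist_force: [-0.8, -0.3, -0.4]
opening: 0.0007
t: 14.3
position: [0.489, 0.2268, -0.0364]
orientation: [0.079, 0.703, -0.079, 0.703]
wrist_force: [0.1, -0.0, 0.5]
opening: 0.0007
```

View pics/f8.png

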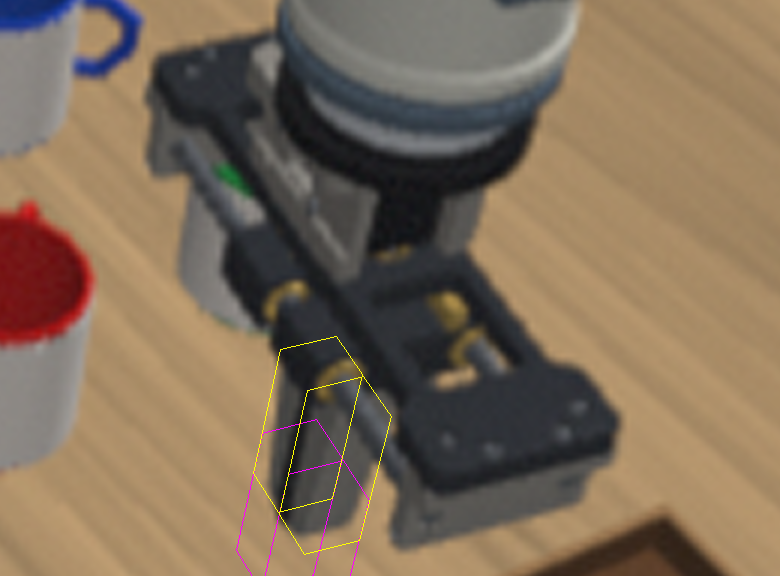

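```bash
python3 -m inch '[[[0,0,-0.2],0,0],[[0,0,-0.3],0,0],[[0,0,-0.3],0,0]]';python3 -m inch '[[[0,0,-0.2],0,0],[[0,0,-0.3],0,0],[[0,0,-0.3],0,0]]';python3 -m inch '[[[0,0,-0.2],0,0],[[0,0,-0.3],0,0],[[0,0,-0.3],0,0]]'
```

```text
t: 14.65
position: [0.4894, 0.227, -0.0383]
orientation: [0.079, 0.703, -0.079, 0.703]
wrist_force: [-2.8, -2.0, 11.1]
opening: 0.0004
t: 14.95
position: [0.4895, 0.227, -0.0385]
orientation: [0.079, 0.703, -0.079, 0.703]
wrist_force: [-12.9, -6.6, 53.1]
opening: 0.0004
t: 15.25
position: [0.4896, 0.227, -0.0387]
orientation: [0.079, 0.702, -0.079, 0.703]
wrist_force: [-24.5, -10.8, 94.5]
opening: 0.0004
```

```bash
python3 -m inch '[[[0,0,0.5],0,0],[[0,0,0.9],0,0],[[0,0,0.9],0,0]]'; python3 fing.py scene 440 290 40 10 f9 "(0,0,.038)"; python3 fing.py top 230 300 60 6 f10 "(0,0,.038)"
```

```text
t: 15.55
position: [0.4896, 0.2271, -0.0357]
orientation: [0.079, 0.702, -0.079, 0.703]
wrist_force: [-0.6, 1.2, 0.4]
opening: 0.0004
```

View pics/f9.png

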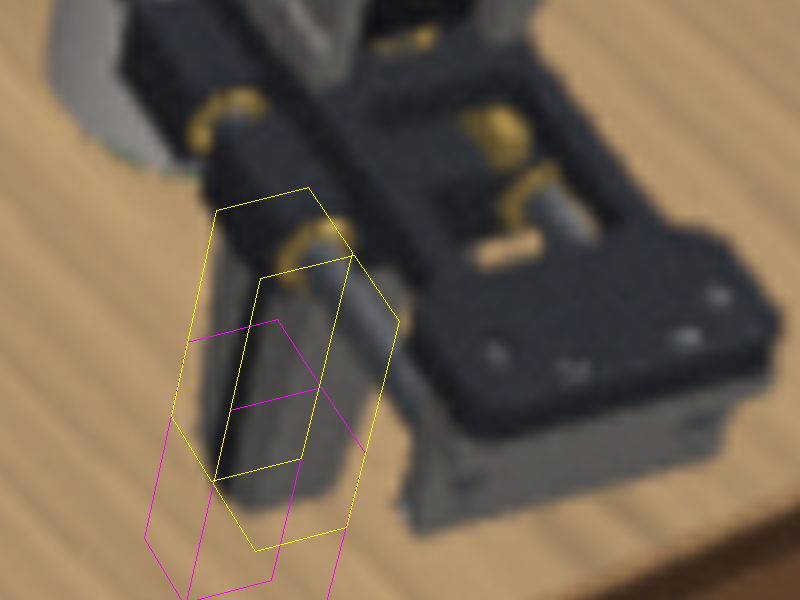

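View pics/f10.png

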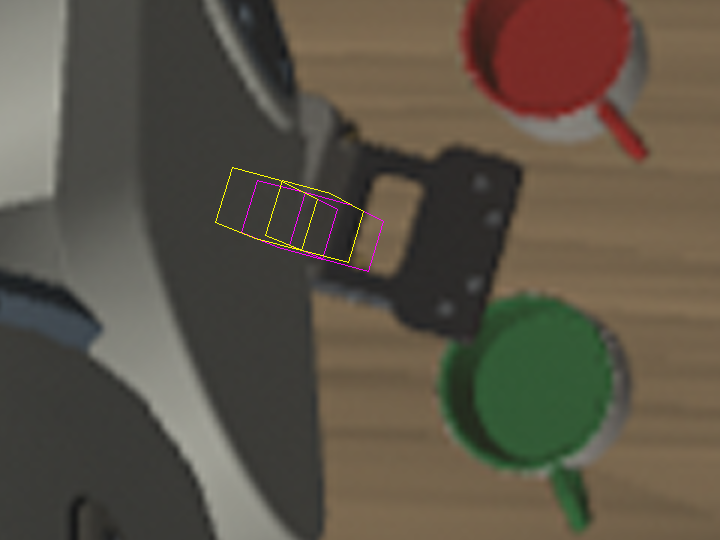

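```bash
python3 -m inch '[[[0,0,2],0,1],[[0,0,5],0,1],[[0,0,9],0,1],[[0,4,12],0,1],[[0,8,12],0,1],[[0,12,12],0,1],[[0,16,12],0,1],[[0,17,12],0,1],[[0,17,12],0,1]]'; python3 loc.py 2 mug_blue
```

```text
t: 16.55
position: [0.4886, 0.3979, 0.0827]
orientation: [0.078, 0.703, -0.079, 0.702]
wrist_force: [0.1, -0.0, 0.8]
opening: 0.0705
mug_blue 0.75 top (317, 306) scene (374, 227) [ 52  59 104] xy mm [461.9   7.6] yaw 40.2 cost 0.153
mug_blue 0.52 top (262, 262) scene  [111  52  46] xy mm [554.6 133.9] yaw 221.1 cost 0.052
```

```bash
python3 - <<'E'
from ov import *
r=np.radians
cs={k:env.capture(k) for k in("top","scene")}
vs=[(c,max((d for d in env.masks_of(c,"mug_blue")),key=lambda d:d["conf"])["region"].astype(float)) for c in cs.values()]
best=min(((sum(np.abs(sil(c,"mug_blue",(x,y,r(w)))-m).sum()/m.sum() for c,m in vs)/2,x,y,w) for x in np.arange(.456,.466,.002) for y in np.arange(.002,.014,.002) for w in range(0,360,12)))
print(best)
t,s=overlay("",[("mug_blue",(best[1],best[2],r(best[3])))])
cv2.imwrite("pics/o2.png",cv2.hconcat([t[800:1060,820:1120],s[560:820,1000:1300]]))
E
```

```text
(np.float64(0.12510427786619202), np.float64(0.464), np.float64(0.008), 144)
```

View pics/o2.png

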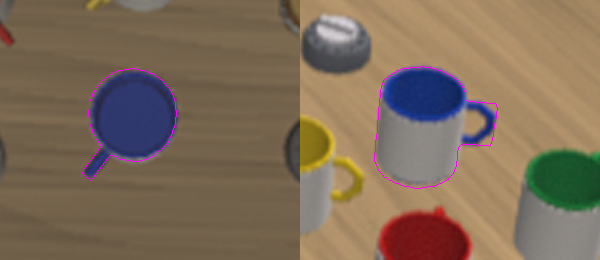

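```bash
python3 -m inch '[[[0,-2,1],0,1],[[-0.5,-6,1],0,1],[[-0.8,-11,1],0,1],[[-1,-16,1],0,1],[[-1.5,-21,1],0,1],[[-2,-26,1],0,1],[[-2.2,-31,1],0,1],[[-2.5,-35.5,1],0,1],[[-2.6,-38,1],0,1],[[-2.6,-39,0],0,1]]'; python3 -m inch '[[[0,0,0],0,1],[[0,0,0],0,1]]'
```

```text
t: 18.05
position: [0.4635, 0.0042, 0.0851]
orientation: [0.08, 0.702, -0.08, 0.704]
wrist_force: [0.6, 0.4, -0.3]
opening: 0.0921
t: 18.25
position: [0.4628, 0.0074, 0.0836]
orientation: [0.079, 0.703, -0.079, 0.702]
wrist_force: [0.5, 0.6, 0.5]
opening: 0.0921
```

```bash
python3 fing.py scene 378 200 65 6 g1 "(0,0,.038)"
```

```text
(no output)
```

View pics/g1.png

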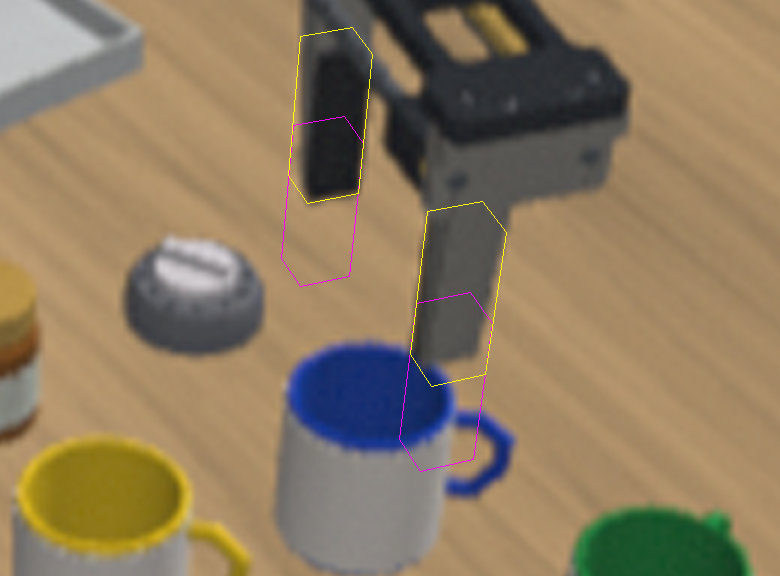

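```bash
python3 -m inch '[[[0,0,-2],0,1],[[0,0,-5],0,1],[[0,0,-7.5],0,1],[[0,0,-9],0,1],[[0,0,-9.5],0,1],[[0,0,-9.5],0,1],[[0,0,-9.5],0,0],[[0,0,-9.5],0,0],[[0,0,-9.5],0,0],[[0,0,-9.5],0,0]]' 25; python3 -m inch '[[[0,0,0],0,0],[[0,0,0],0,0],[[0,0,0],0,0],[[0,0,0],0,0],[[0,0,0],0,0]]' ;python3 -m inch '[[[0,0,0.3],0,0],[[0,0,0.7],0,0],[[0,0,0.7],0,0],[[0,0,0.7],0,0]]'; python3 look.py g2 scene 375 210 80 5
```

```text
t: 19.3
position: [0.4636, 0.0069, -0.0106]
orientation: [0.079, 0.702, -0.079, 0.703]
wrist_force: [-1.0, -1.0, 0.3]
opening: 0.062
t: 19.8
position: [0.4637, 0.0069, -0.0106]
orientation: [0.079, 0.702, -0.079, 0.703]
wrist_force: [-0.9, 0.0, 6.3]
opening: 0.0617
t: 20.2
position: [0.4632, 0.0069, -0.004]
orientation: [0.079, 0.703, -0.079, 0.703]
wrist_force: [-0.4, -0.2, -2.5]
opening: 0.0613
```

View pics/g2.png

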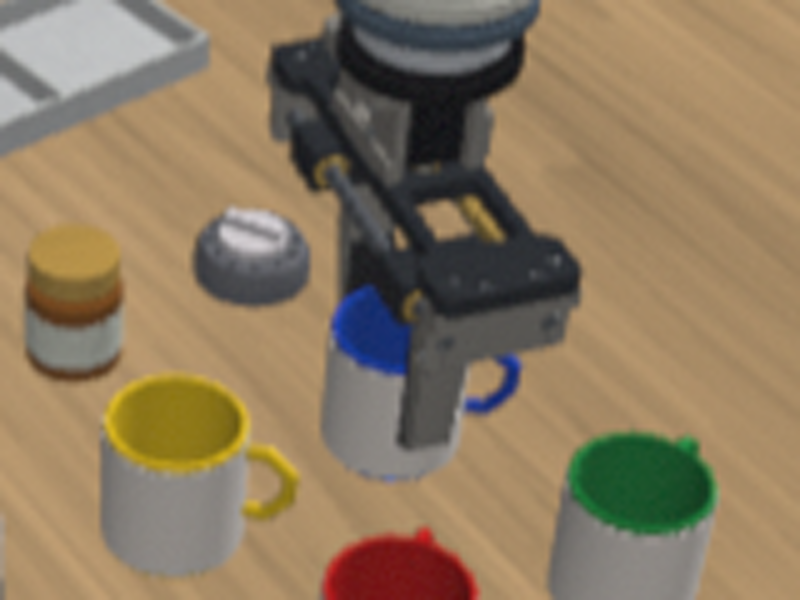

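```bash
python3 -m inch '[[[0,0,1],0,0],[[0,0,2.5],0,0],[[0,0,4.5],0,0],[[0,0,6.5],0,0],[[0,0,8],0,0],[[0,0,9],0,0],[[0,0.5,9],0,0],[[0,2,9],0,0],[[0,4.5,9],0,0],[[-0.2,7.5,9],0,0]]' 35; python3 look.py g3 scene 395 180 80 5;  python3 -m inch '[[[0,3.5,0],0,0],[[-0.2,7,0],0,0],[[-0.4,10.5,0],0,0],[[-0.5,14,0],0,0],[[-0.7,17.5,0],0,0],[[-0.9,20.5,0],0,0],[[-1,23,0],0,0],[[-1.1,25,0],0,0],[[-1.1,25.8,0],0,0],[[-1.1,25.8,0],0,0]]'
```

```text
t: 21.25
position: [0.4608, 0.0824, 0.0852]
orientation: [0.079, 0.703, -0.08, 0.702]
wrist_force: [0.1, 0.5, -2.4]
opening: 0.0611
t: 22.3
position: [0.4497, 0.3403, 0.0851]
orientation: [0.078, 0.703, -0.079, 0.702]
wrist_force: [-0.7, -0.2, -1.3]
opening: 0.0612
```

View pics/g3.png

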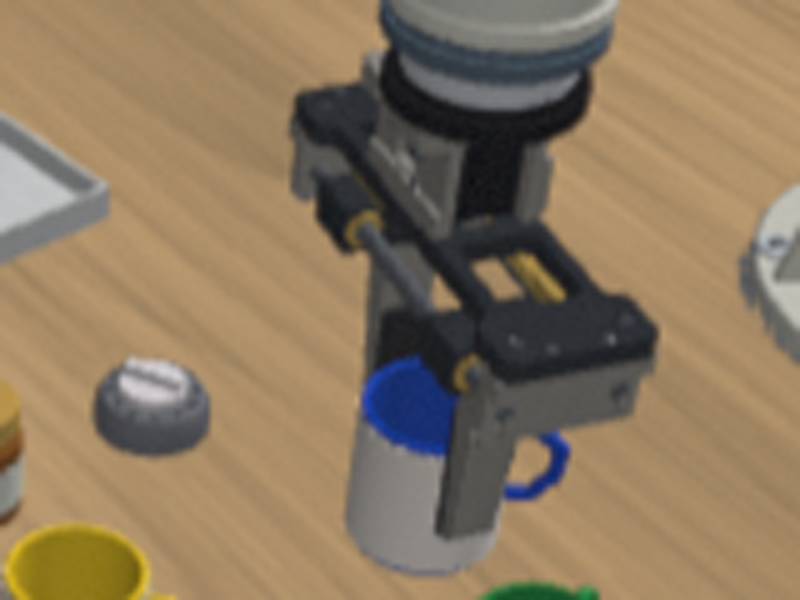

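```bash
python3 -m inch '[[[0,0,-1.5],0,0],[[0,0,-3.5],0,0],[[0,0,-5.5],0,0],[[0,0,-7.3],0,0],[[0,0,-8.4],0,0],[[0,0,-8.8],0,0],[[0,0,-9],0,0],[[0,0,-9.1],0,0],[[0,0,-9.1],0,0]]'; python3 look.py g4 scene 475 320 80 5;python3 look.py g4t top 180 295 60 6
```

```text
t: 23.2
position: [0.4506, 0.3401, -0.0045]
orientation: [0.079, 0.702, -0.079, 0.703]
wrist_force: [0.4, 0.6, -1.8]
opening: 0.0615
```

View pics/g4.png

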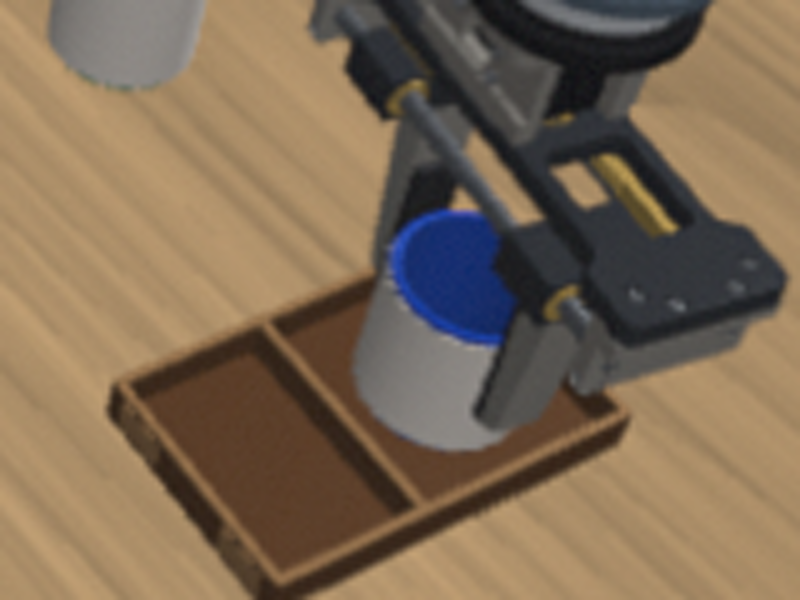

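View pics/g4t.png

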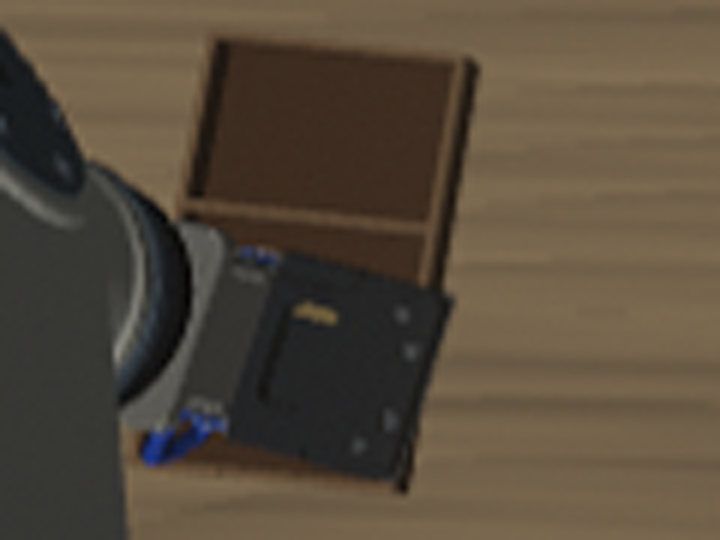

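```bash
python3 -m inch '[[[0,0,-0.1],0,0],[[0,0,-0.2],0,0],[[0,0,-0.3],0,0],[[0,0,-0.3],0,0]]'; python3 -m inch '[[[0,0,-0.05],0,0.72],[[0,0,-0.05],0,0.75],[[0,0,-0.05],0,0.85],[[0,0,-0.05],0,0.9],[[0,0,-0.05],0,0.9],[[0,0,0.2],0,0.9],[[0,0,1],0,0.9],[[0,0,3],0,0.9],[[0,0,6],0,0.9],[[0,0,10],0,0.9]]'
```

```text
t: 23.7
position: [0.4503, 0.34, -0.0076]
orientation: [0.079, 0.703, -0.079, 0.703]
wrist_force: [-1.7, -0.6, 6.0]
opening: 0.0615
t: 24.7
position: [0.4492, 0.3392, 0.0923]
orientation: [0.078, 0.703, -0.08, 0.702]
wrist_force: [0.5, 0.5, 0.3]
opening: 0.0827
```

```bash
python3 -m inch '[[[0.5,-2,0],0,1],[[1.5,-6.5,0],0,1],[[2.5,-11,0],0,1],[[3.5,-15.7,0],0,1],[[4.5,-20.4,0],0,1],[[5.5,-25,0],0,1],[[6.6,-29.8,0],0,1],[[7.6,-34.5,0],0,1],[[8.7,-39.2,0],0,1],[[9.7,-43.5,0],0,1]]' 20; python3 -m inch '[[[0.6,-2.5,0],0,1],[[0.6,-2.8,0],0,1],[[0.6,-2.8,0],0,1]]'; python3 loc.py 3 mug_blue mug_yellow; python3 fing.py scene 320 185 65 6 j1 "(0,0,.038)"
```

```text
t: 25.7
position: [0.5476, -0.0974, 0.0928]
orientation: [0.079, 0.702, -0.079, 0.703]
wrist_force: [1.5, -0.8, -1.1]
opening: 0.0922
t: 26.0
position: [0.553, -0.1234, 0.0922]
orientation: [0.08, 0.703, -0.079, 0.703]
wrist_force: [-0.1, 0.1, -0.6]
opening: 0.092
mug_blue 0.94 top (162, 308) scene (488, 327) [48 56 90] xy mm [448.7 340.9] yaw 144.8 cost 0.099
mug_yellow 0.92 top (320, 254) scene (330, 245) [143 125  68] xy mm [577.1   5.2] yaw 36.8 cost 0.163
```

View pics/j1.png

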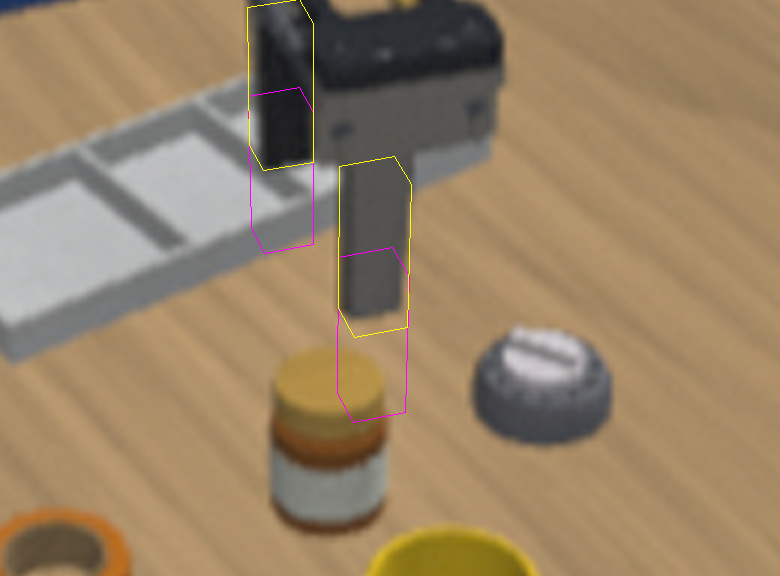

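View pics/scene3.png

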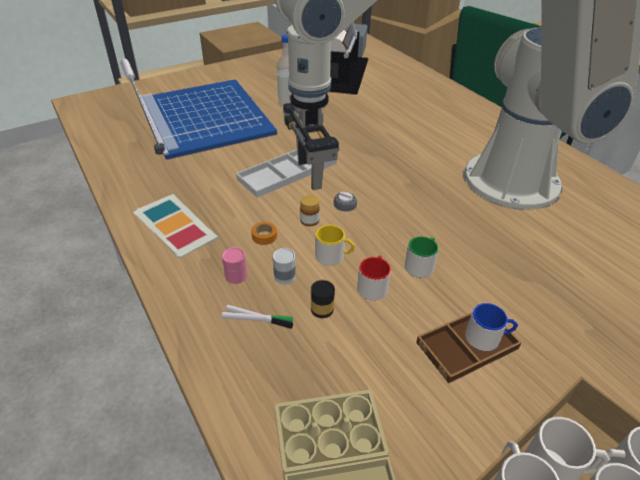

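```bash
python3 -m inch '[[[0,0,-2],0,1],[[0,0,-5],0,1],[[0,0,-8],0,1],[[0,0,-10],0,1],[[0,0,-10.9],0,1],[[0,0,-10.9],0,1],[[0,0,-10.9],0,0],[[0,0,-10.9],0,0],[[0,0,-10.9],0,0],[[0,0,-10.9],0,0]]' 20; python3 -m inch '[[[0,0,0],0,0],[[0,0,0],0,0],[[0,0,0],0,0],[[0,0,0],0,0],[[0,0,0],0,0],[[0,0,0],0,0]]' ;python3 -m inch '[[[0,0,0.3],0,0],[[0,0,0.7],0,0],[[0,0,0.7],0,0],[[0,0,0.7],0,0]]'; python3 look.py j2 scene 310 205 80 5
```

```text
t: 27.35
position: [0.5538, -0.1232, -0.0164]
orientation: [0.079, 0.702, -0.079, 0.703]
wrist_force: [-0.3, -0.1, -0.4]
opening: 0.0618
t: 27.95
position: [0.5533, -0.1232, -0.0169]
orientation: [0.079, 0.703, -0.079, 0.703]
wrist_force: [-0.5, -0.2, 5.6]
opening: 0.0451
t: 28.35
position: [0.5532, -0.123, -0.0101]
orientation: [0.079, 0.703, -0.079, 0.703]
wrist_force: [-0.2, -0.5, -1.6]
opening: 0.0453
```

View pics/j2.png

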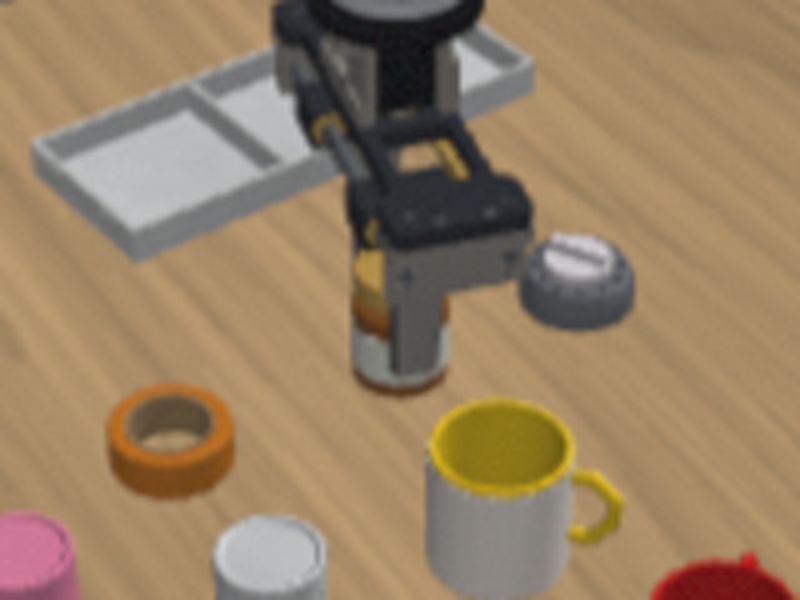

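```bash
python3 -m inch '[[[0,0,1],0,0],[[0,0,2.5],0,0],[[0,0,4.5],0,0],[[0,0,6.5],0,0],[[0,0,8.2],0,0],[[0,0,9.2],0,0],[[0,0.5,9.2],0,0],[[0,2,9.2],0,0],[[0,4.5,9.2],0,0],[[-0.2,7.5,9.2],0,0]]' 25; python3 -m inch '[[[0,4,0],0,0],[[-0.4,8,0],0,0],[[-0.6,12,0],0,0],[[-0.8,16,0],0,0],[[-1,20,0],0,0],[[-1.2,24,0],0,0],[[-1.4,28,0],0,0],[[-1.6,31.5,0],0,0],[[-1.8,34.5,0],0,0],[[-2,36.8,0],0,0]]';  python3 -m inch '[[[-0.1,1,0],0,0],[[-0.1,1.4,0],0,0],[[-0.1,1.5,0],0,0],[[-0.1,1.5,0],0,0]]'
```

```text
t: 29.4
position: [0.5504, -0.0468, 0.0809]
orientation: [0.079, 0.703, -0.079, 0.702]
wrist_force: [0.3, 0.3, -2.2]
opening: 0.0447
t: 30.4
position: [0.5293, 0.3225, 0.0806]
orientation: [0.078, 0.703, -0.079, 0.702]
wrist_force: [0.3, -1.2, -2.7]
opening: 0.0456
t: 30.8
position: [0.5301, 0.334, 0.0816]
orientation: [0.079, 0.703, -0.079, 0.703]
wrist_force: [-0.3, 0.2, -1.1]
opening: 0.0453
```

```bash
python3 -m inch '[[[0,0,-1.5],0,0],[[0,0,-3.5],0,0],[[0,0,-5.5],0,0],[[0,0,-7.3],0,0],[[0,0,-8.4],0,0],[[0,0,-8.9],0,0],[[0,0,-9.1],0,0],[[0,0,-9.2],0,0],[[0,0,-9.2],0,0]]'; python3 look.py j3 scene 460 330 80 5;python3 look.py j3t top 180 285 60 6
```

```text
t: 31.7
position: [0.5306, 0.3352, -0.0095]
orientation: [0.079, 0.702, -0.079, 0.703]
wrist_force: [-0.0, 0.2, -2.4]
opening: 0.0456
```

View pics/j3.png

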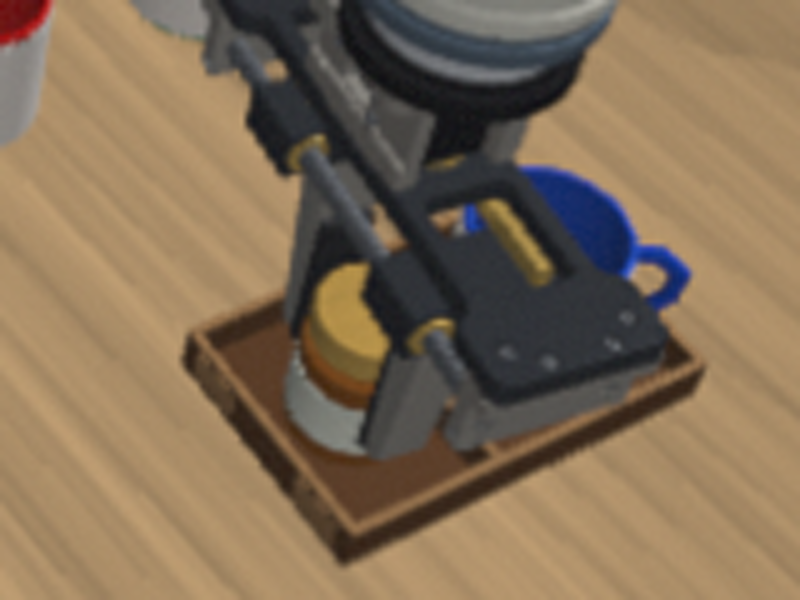

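View pics/j3t.png

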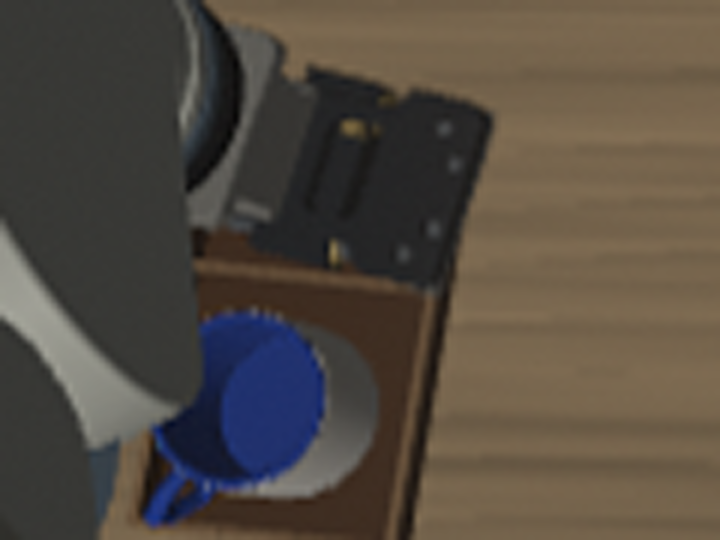

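```bash
python3 -m inch '[[[0,0,-0.1],0,0],[[0,0,-0.2],0,0],[[0,0,-0.3],0,0],[[0,0,-0.4],0,0],[[0,0,-0.4],0,0]]'; python3 -m inch '[[[0,0,0],0,0],[[0,0,0],0,0]]'
```

```text
t: 32.3
position: [0.5302, 0.3349, -0.0139]
orientation: [0.079, 0.703, -0.079, 0.703]
wrist_force: [-0.6, -1.0, 3.6]
opening: 0.0454
t: 32.5
position: [0.5302, 0.335, -0.0139]
orientation: [0.079, 0.703, -0.079, 0.703]
wrist_force: [-1.6, -1.3, 4.1]
opening: 0.0453
```

```bash
python3 -m inch '[[[0,0,0],0,0.55],[[0,0,0],0,0.6],[[0,0,0],0,0.7],[[0,0,0],0,0.8],[[0,0,0],0,0.9],[[0,0,0.5],0,0.9],[[0,0,2],0,0.9],[[0,0,5],0,0.9],[[0,0,8.5],0,0.9],[[0,0,11],0,0.9]]'; python3 -m inch '[[[1.5,-2.2,0],0,1],[[4,-6,0],0,1],[[6.8,-10.2,0],0,1],[[9.6,-14.3,0],0,1],[[12.2,-18.3,0],0,1],[[13.9,-20.9,0],0,1],[[13.9,-20.9,0],0,1],[[13.9,-20.9,0],0,1]]'; python3 loc.py 4 jar tin_black; python3 fing.py scene 330 275 65 6 t1 "(0,0,.038)"
```

```text
t: 33.5
position: [0.5311, 0.3354, 0.0994]
orientation: [0.08, 0.702, -0.078, 0.703]
wrist_force: [-0.5, 1.1, 0.4]
opening: 0.0825
t: 34.3
position: [0.6694, 0.1255, 0.0968]
orientation: [0.08, 0.702, -0.079, 0.703]
wrist_force: [-0.4, 0.9, -1.1]
opening: 0.0924
```

View pics/t1.png

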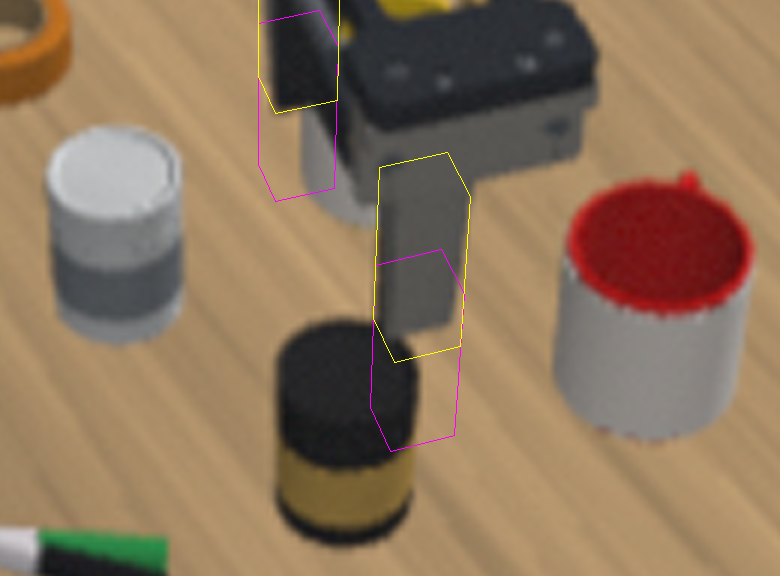

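View pics/top4.png

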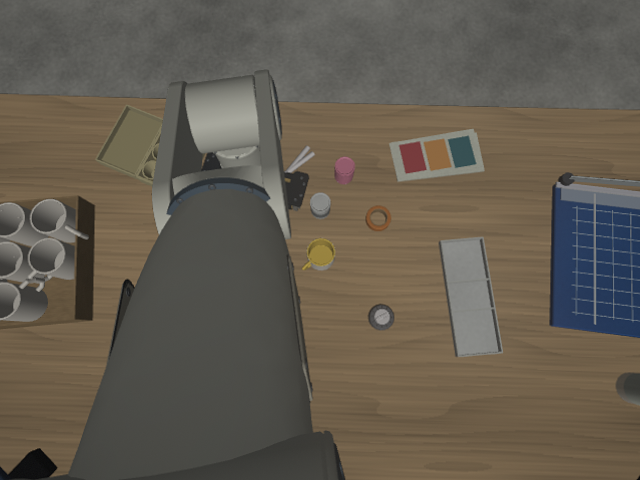

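```bash
python3 -m inch '[[[0,0,-2],0,1],[[0,0,-5],0,1],[[0,0,-8],0,1],[[0,0,-10.3],0,1],[[0,0,-11.3],0,1],[[0,0,-11.3],0,1],[[0,0,-11.3],0,0],[[0,0,-11.3],0,0],[[0,0,-11.3],0,0],[[0,0,-11.3],0,0]]' 20; python3 -m inch '[[[0,0,0],0,0],[[0,0,0],0,0],[[0,0,0],0,0],[[0,0,0],0,0],[[0,0,0],0,0],[[0,0,0],0,0]]' ;python3 -m inch '[[[0,0,0.3],0,0],[[0,0,0.7],0,0],[[0,0,0.7],0,0],[[0,0,0.7],0,0]]'; python3 look.py t2 scene 325 285 80 5
```

```text
t: 35.65
position: [0.6698, 0.126, -0.0162]
orientation: [0.079, 0.702, -0.079, 0.703]
wrist_force: [0.6, 0.5, -0.4]
opening: 0.0623
t: 36.25
position: [0.6693, 0.1258, -0.0169]
orientation: [0.079, 0.703, -0.079, 0.703]
wrist_force: [-0.8, -0.7, 3.5]
opening: 0.0455
t: 36.65
position: [0.6692, 0.126, -0.01]
orientation: [0.079, 0.703, -0.079, 0.703]
wrist_force: [0.7, 0.0, -0.8]
opening: 0.0453
```

View pics/t2.png

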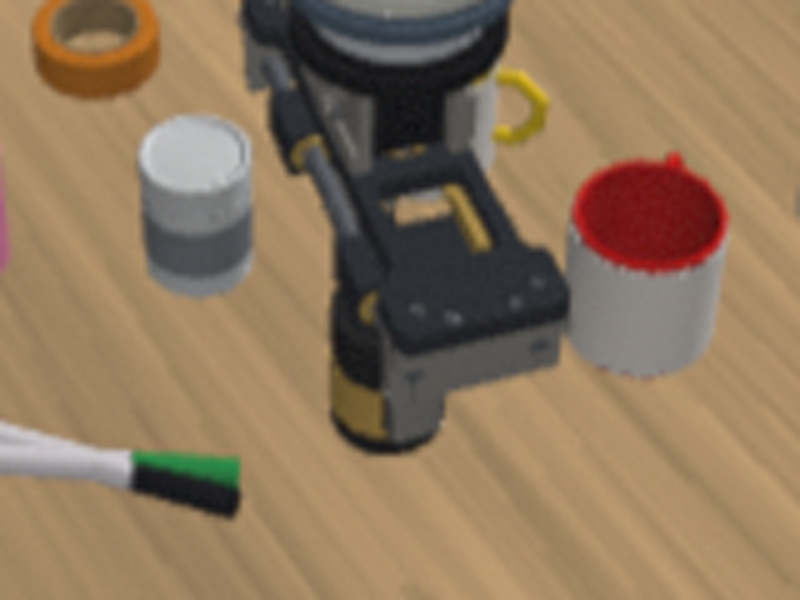

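```bash
python3 -m inch '[[[0,0,1],0,0],[[0,0,2.5],0,0],[[0,0,4.5],0,0],[[0,0,6.5],0,0],[[0,0,8.3],0,0],[[0,0,9.5],0,0],[[-0.3,-0.8,9.5],0,0],[[-1,-2.7,9.5],0,0],[[-2,-5.4,9.5],0,0],[[-3.3,-9,9.5],0,0]]' 25; python3 -m inch '[[[-1.4,-3.7,0],0,0],[[-2.8,-7.4,0],0,0],[[-4.2,-11.1,0],0,0],[[-5.6,-14.8,0],0,0],[[-7,-18.5,0],0,0],[[-8.4,-22.2,0],0,0],[[-9.8,-25.9,0],0,0],[[-11.2,-29.6,0],0,0],[[-12.5,-33,0],0,0],[[-13.5,-35.7,0],0,0]]';  python3 -m inch '[[[-0.4,-1,0],0,0],[[-0.45,-1.15,0],0,0],[[-0.45,-1.15,0],0,0],[[-0.45,-1.15,0],0,0]]'
```

```text
t: 37.7
position: [0.6345, 0.0345, 0.0836]
orientation: [0.078, 0.703, -0.079, 0.702]
wrist_force: [-0.2, -0.0, -0.6]
opening: 0.0454
t: 38.7
position: [0.4979, -0.3232, 0.0837]
orientation: [0.08, 0.703, -0.079, 0.702]
wrist_force: [-0.6, 1.0, -1.7]
opening: 0.0451
t: 39.1
position: [0.4967, -0.3314, 0.0846]
orientation: [0.079, 0.703, -0.078, 0.703]
wrist_force: [-0.1, 0.6, -1.2]
opening: 0.0455
```

```bash
python3 -m inch '[[[0,0,-1.5],0,0],[[0,0,-3.5],0,0],[[0,0,-5.5],0,0],[[0,0,-7.3],0,0],[[0,0,-8.6],0,0],[[0,0,-9.2],0,0],[[0,0,-9.4],0,0],[[0,0,-9.5],0,0],[[0,0,-9.5],0,0]]'; python3 look.py t3 scene 285 160 70 5;python3 look.py t3t top 460 295 70 5
```

```text
t: 40.0
position: [0.4972, -0.3328, -0.0096]
orientation: [0.079, 0.702, -0.079, 0.703]
wrist_force: [-0.3, 0.8, -1.3]
opening: 0.045
```

View pics/t3.png

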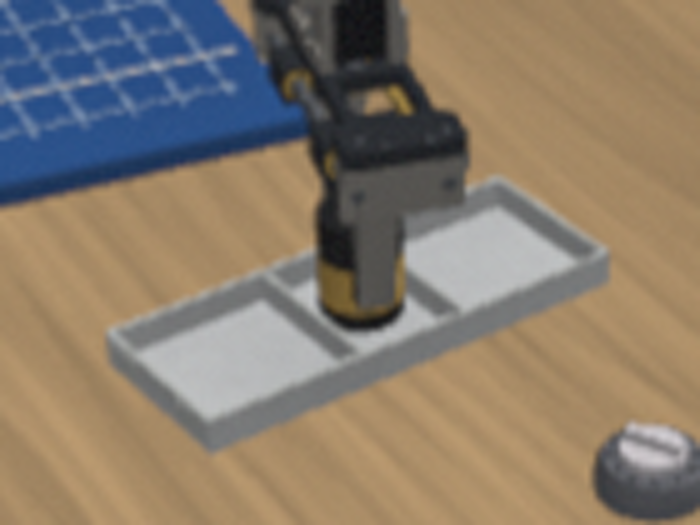

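View pics/t3t.png

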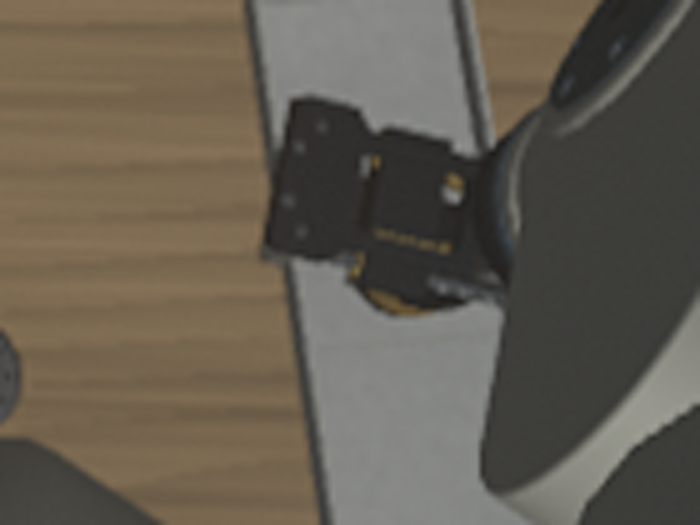

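Centred in the middle compartment. Lower to the floor, release, lift.

```bash
python3 -m inch '[[[0,0,-0.1],0,0],[[0,0,-0.2],0,0],[[0,0,-0.3],0,0],[[0,0,-0.4],0,0],[[0,0,-0.45],0,0],[[0,0,-0.45],0,0]]'
```

```text
t: 40.7
position: [0.497, -0.3328, -0.014]
orientation: [0.079, 0.703, -0.079, 0.703]
wrist_force: [-1.5, 0.3, 7.3]
opening: 0.0454
```

```bash
python3 -m inch '[[[0,0,0],0,0.55],[[0,0,0],0,0.6],[[0,0,0],0,0.7],[[0,0,0],0,0.8],[[0,0,0],0,0.9],[[0,0,0.5],0,0.9],[[0,0,2],0,0.9],[[0,0,5],0,0.9],[[0,0,8.5],0,0.9],[[0,0,11],0,0.9]]'; python3 -m inch '[[[-0.2,2,0],0,1],[[-0.8,6.5,0],0,1],[[-1.5,11.3,0],0,1],[[-2.2,16,0],0,1],[[-2.9,20.8,0],0,1],[[-3.6,25.6,0],0,1],[[-4.3,30.4,0],0,1],[[-5,35.2,0],0,1],[[-5.7,40,0],0,1],[[-6.4,44.5,0],0,1]]'; python3 -m inch '[[[-0.3,2,0],0,1],[[-0.3,2.2,0],0,1],[[-0.3,2.2,0],0,1]]'; python3 loc.py 5 tin_black jar mug_green;python3 fing.py scene 420 235 65 6 n1 "(0,0,.038)"
```

```text
t: 41.7
position: [0.4974, -0.3331, 0.0987]
orientation: [0.079, 0.702, -0.079, 0.703]
wrist_force: [0.0, -0.4, -0.4]
opening: 0.0827
t: 42.7
position: [0.4311, 0.1146, 0.0955]
orientation: [0.079, 0.703, -0.079, 0.703]
wrist_force: [1.5, -0.6, 0.6]
opening: 0.0918
t: 43.0
position: [0.4289, 0.1347, 0.0953]
orientation: [0.078, 0.703, -0.078, 0.703]
wrist_force: [0.7, 0.5, -1.0]
opening: 0.092
tin_black 0.79 top (474, 294) scene  [54 50 45] xy mm [ 498.3 -335. ] yaw  cost 0.07
jar 0.74 top (169, 267) scene (452, 344) [103  85  55] xy mm [529.9 336.3] yaw  cost 0.486
mug_green 0.5 top (264, 261) scene  [113  54  49] xy mm [555.5 132. ] yaw 217.2 cost 0.222
```

View pics/n1.png

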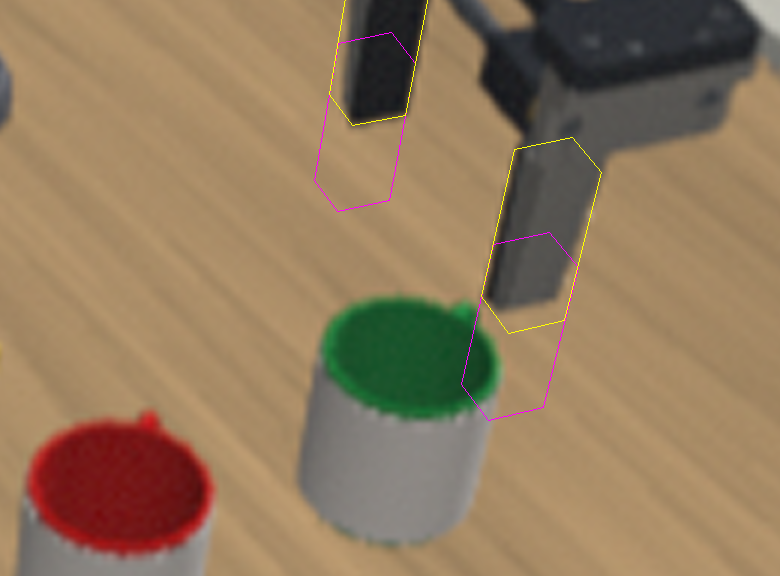

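View pics/scene5.png

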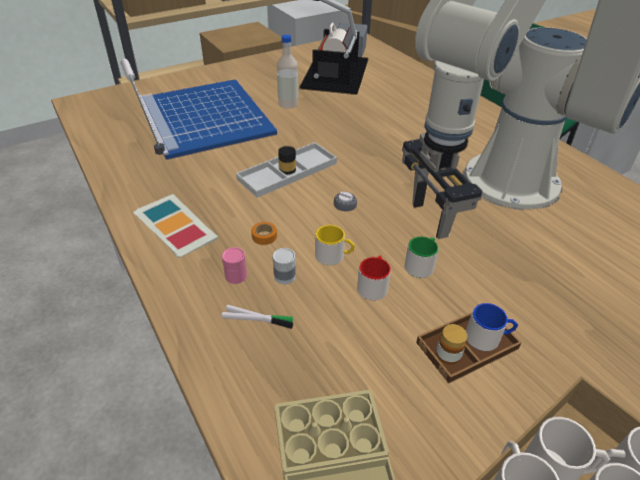

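```bash
python3 -m inch '[[[0,0,-2],0,1],[[0,0,-5],0,1],[[0.1,0,-8],0,1],[[0.1,0,-10],0,1],[[0.1,0,-10.7],0,1],[[0.1,0,-10.7],0,1],[[0.1,0,-10.7],0,0],[[0.1,0,-10.7],0,0],[[0.1,0,-10.7],0,0],[[0.1,0,-10.7],0,0]]' 30; python3 -m inch '[[[0,0,0],0,0],[[0,0,0],0,0],[[0,0,0],0,0],[[0,0,0],0,0]]' ;python3 -m inch '[[[0,0,0.3],0,0],[[0,0,0.7],0,0],[[0,0,0.7],0,0],[[0,0,0.7],0,0]]'; python3 look.py n2 scene 425 245 80 5
```

```text
t: 44.45
position: [0.4311, 0.1344, -0.011]
orientation: [0.079, 0.702, -0.079, 0.703]
wrist_force: [-0.2, -0.4, 7.6]
opening: 0.0626
t: 44.85
position: [0.4311, 0.1344, -0.0109]
orientation: [0.079, 0.702, -0.079, 0.703]
wrist_force: [-0.3, -1.5, 6.3]
opening: 0.0624
t: 45.25
position: [0.4308, 0.1345, -0.0045]
orientation: [0.079, 0.703, -0.079, 0.703]
wrist_force: [-0.2, 0.3, -1.3]
opening: 0.0627
```

View pics/n2.png

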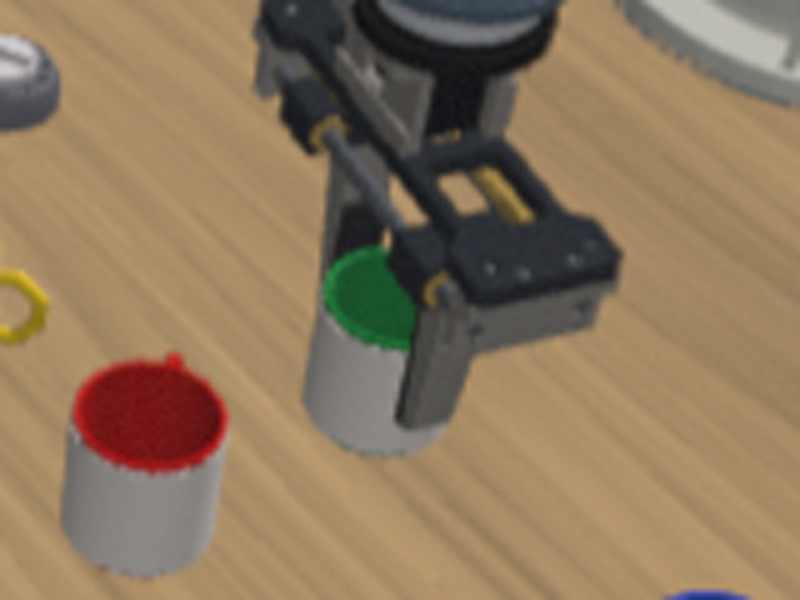

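```bash
python3 -m inch '[[[0,0,1],0,0],[[0,0,2.5],0,0],[[0,0,4.5],0,0],[[0,0,6.5],0,0],[[0,0,8.2],0,0],[[0,0,9.3],0,0],[[0,-0.8,9.3],0,0],[[0,-2.7,9.3],0,0],[[-0.1,-5.4,9.3],0,0],[[-0.2,-9,9.3],0,0]]' 35; python3 -m inch '[[[-0.1,-3.8,0],0,0],[[-0.2,-7.6,0],0,0],[[-0.3,-11.4,0],0,0],[[-0.4,-15.2,0],0,0],[[-0.5,-19,0],0,0],[[-0.6,-22.8,0],0,0],[[-0.7,-26.6,0],0,0],[[-0.8,-30.4,0],0,0],[[-0.9,-34,0],0,0],[[-1,-36.8,0],0,0]]';  python3 -m inch '[[[-0.1,-1.3,0],0,0],[[-0.1,-1.65,0],0,0],[[-0.1,-1.7,0],0,0],[[-0.1,-1.7,0],0,0]]'
```

```text
t: 46.3
position: [0.428, 0.0437, 0.0877]
orientation: [0.078, 0.703, -0.078, 0.702]
wrist_force: [0.7, 0.1, -2.0]
opening: 0.0623
t: 47.3
position: [0.4175, -0.3257, 0.0874]
orientation: [0.079, 0.703, -0.079, 0.702]
wrist_force: [0.3, 0.1, -2.1]
opening: 0.0622
t: 47.7
position: [0.4174, -0.3394, 0.0881]
orientation: [0.079, 0.703, -0.078, 0.702]
wrist_force: [0.6, 1.2, -2.6]
opening: 0.0625
```

```bash
python3 -m inch '[[[0,0,-1.5],0,0],[[0,0,-3.5],0,0],[[0,0,-5.5],0,0],[[0,0,-7.3],0,0],[[0,0,-8.5],0,0],[[0,0,-9],0,0],[[0,0,-9.2],0,0],[[0,0,-9.2],0,0]]'; python3 look.py n3 scene 295 155 70 5
```

```text
t: 48.5
position: [0.418, -0.3406, -0.0033]
orientation: [0.079, 0.703, -0.079, 0.703]
wrist_force: [0.2, 0.0, -1.8]
opening: 0.063
```

View pics/n3.png

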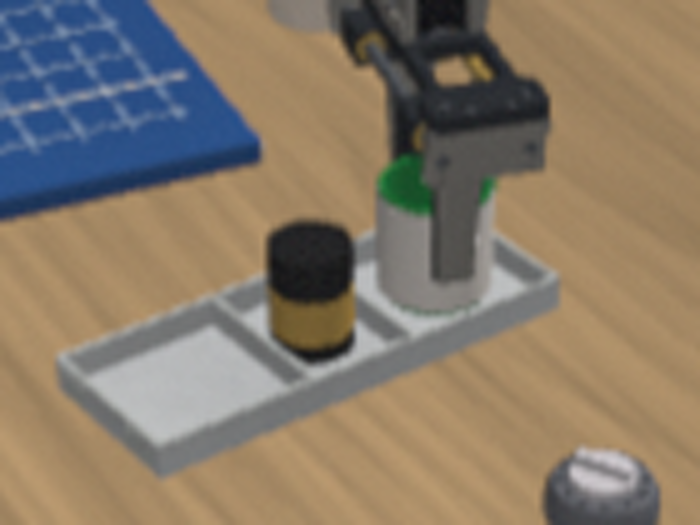

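Green is over its compartment, 4–5 mm above the floor; lower.

```bash
python3 -m inch '[[[0,0,-0.1],0,0],[[0,0,-0.2],0,0],[[0,0,-0.3],0,0],[[0,0,-0.4],0,0],[[0,0,-0.45],0,0],[[0,0,-0.45],0,0]]'
```

```text
t: 49.15
position: [0.4177, -0.3406, -0.0079]
orientation: [0.079, 0.703, -0.079, 0.703]
wrist_force: [-1.7, 0.1, 2.4]
opening: 0.0621
```

```bash
python3 -m inch '[[[0,0,0],0,0.71],[[0,0,0],0,0.75],[[0,0,0],0,0.85],[[0,0,0],0,0.92],[[0,0,0],0,0.95],[[0,0,0.5],0,0.95],[[0,0,2],0,0.95],[[0,0,5],0,0.95],[[0,0,8],0,0.95],[[0,0,10.5],0,0.95]]'; python3 -m inch '[[[0.6,2,0],2,1],[[1.8,6.3,0],4,1],[[3.2,11,0],6,1],[[4.5,15.6,0],9,1],[[5.9,20.3,0],11,1],[[7.2,25,0],13,1],[[8.6,29.7,0],15,1],[[9.9,34.4,0],17,1],[[11.3,39,0],18,1],[[12.6,43.5,0],18,1]]'; python3 -m inch '[[[1,3.3,0],0,1],[[1.1,3.95,0],0,1],[[1.1,3.95,0],0,1]]'; python3 loc.py 6 tin_black mug_green mug_red tin_white;python3 fing.py scene 375 250 65 6 r1 "(0,0,.038)"
```

```text
t: 50.15
position: [0.4179, -0.3408, 0.0987]
orientation: [0.079, 0.702, -0.079, 0.703]
wrist_force: [-0.3, -1.5, 0.0]
opening: 0.087
t: 51.15
position: [0.5441, 0.0966, 0.0974]
orientation: [-0.032, 0.706, 0.032, 0.707]
wrist_force: [1.0, -1.2, -0.0]
opening: 0.0919
t: 51.45
position: [0.5546, 0.1348, 0.0969]
orientation: [-0.033, 0.706, 0.033, 0.706]
wrist_force: [0.7, -0.0, 0.3]
opening: 0.092
tin_black 0.79 top (474, 294) scene (287, 159) [59 56 50] xy mm [ 495.6 -335. ] yaw  cost 0.117
tin_black 0.71 top (319, 254) scene  [140 123  67] xy mm [582.3   8.7] yaw  cost 0.406
tin_black 0.54 top (192, 265) scene  [65 53 42] xy mm [539.5 273.9] yaw  cost 2.142
mug_green 0.62 top (481, 334) scene (311, 149) [63 82 61] xy mm [ 416.5 -341.4] yaw 202.8 cost 0.118
mug_green 0.48 top (474, 294) scene  [55 51 44] xy mm [ 499.9 -327.1] yaw 110.0 cost 0.746
tin_white 0.87 top (343, 170) scene (234, 264) [132  86  96] xy mm [777.  -44.2] yaw  cost 0.077
tin_white 0.86 top (320, 205) scene (283, 266) [120 119 115] xy mm [691.3   9.1] yaw  cost 0.044
tin_white 0.68 top (467, 288) scene  [124 124 120] xy mm [ 572.5 -328.4] yaw  cost 0.856
```

View pics/r1.png

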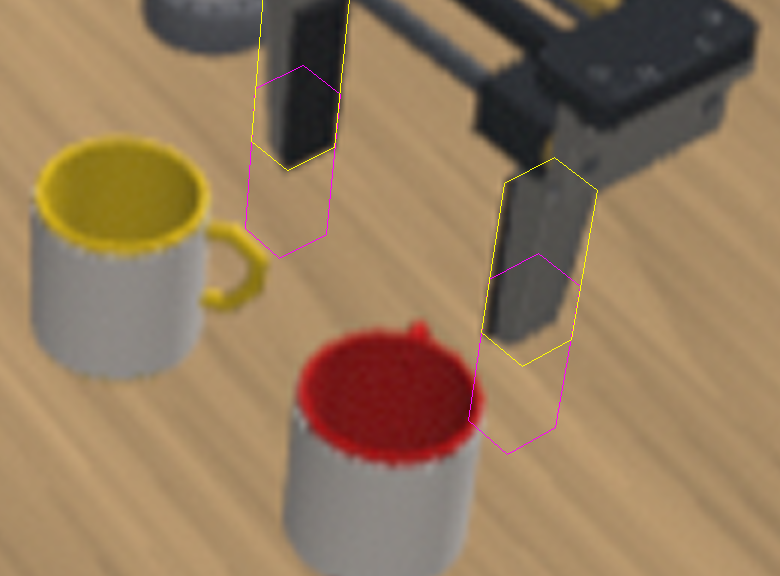

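```bash
python3 -m inch '[[[0,0,-2],0,1],[[0,0,-5],0,1],[[0,0,-8],0,1],[[0,0,-10],0,1],[[0,0,-10.8],0,1],[[0,0,-10.8],0,1],[[0,0,-10.8],0,0],[[0,0,-10.8],0,0],[[0,0,-10.8],0,0],[[0,0,-10.8],0,0]]' 30; python3 -m inch '[[[0,0,0],0,0],[[0,0,0],0,0],[[0,0,0],0,0],[[0,0,0],0,0]]' ;python3 -m inch '[[[0,0,0.3],0,0],[[0,0,0.7],0,0],[[0,0,0.7],0,0],[[0,0,0.7],0,0]]'; python3 look.py r2 scene 375 260 80 5
```

```text
t: 53.0
position: [0.5553, 0.134, -0.0103]
orientation: [-0.032, 0.706, 0.032, 0.707]
wrist_force: [-0.6, -0.5, 5.2]
opening: 0.0623
t: 53.4
position: [0.5553, 0.134, -0.0103]
orientation: [-0.032, 0.706, 0.032, 0.707]
wrist_force: [-0.8, -0.2, 6.8]
opening: 0.0626
t: 53.8
position: [0.5547, 0.1339, -0.0041]
orientation: [-0.032, 0.706, 0.032, 0.706]
wrist_force: [-0.2, -0.6, -1.8]
opening: 0.0624
```

View pics/r2.png

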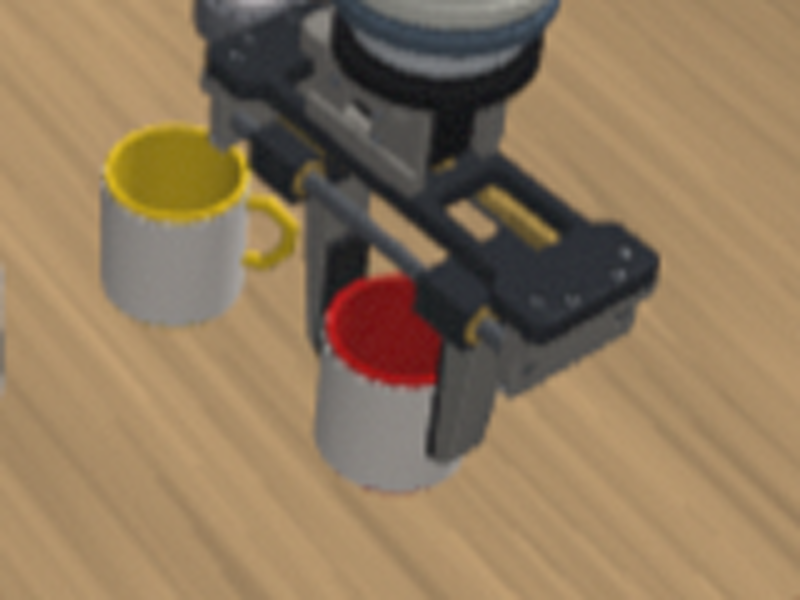

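```bash
python3 -m inch '[[[0,0,1],0,0],[[0,0,2.5],0,0],[[0,0,4.5],0,0],[[0,0,6.5],0,0],[[0,0,8.4],0,0],[[0,0,9.6],0,0],[[0,-0.8,9.6],0,0],[[0,-2.7,9.6],0,0],[[0.2,-5.4,9.6],0,0],[[0.4,-9,9.6],0,0]]' 35; python3 -m inch '[[[0.2,-3.8,0],0,0],[[0.4,-7.6,0],0,0],[[0.5,-11.4,0],0,0],[[0.7,-15.2,0],0,0],[[0.9,-19,0],0,0],[[1.1,-22.8,0],0,0],[[1.3,-26.6,0],0,0],[[1.5,-30.2,0],0,0],[[1.7,-33.2,0],0,0],[[1.8,-35.4,0],0,0]]';  python3 -m inch '[[[0,-1,0],0,0],[[0,-1.25,0],0,0],[[0,-1.3,0],0,0],[[0,-1.3,0],0,0]]'
```

```text
t: 54.85
position: [0.5581, 0.0433, 0.0912]
orientation: [-0.032, 0.707, 0.033, 0.706]
wrist_force: [0.6, -0.7, -2.4]
opening: 0.0623
t: 55.85
position: [0.5758, -0.3123, 0.091]
orientation: [-0.031, 0.707, 0.032, 0.706]
wrist_force: [0.6, 0.4, -1.4]
opening: 0.0623
t: 56.25
position: [0.5767, -0.3218, 0.0918]
orientation: [-0.032, 0.706, 0.032, 0.706]
wrist_force: [0.6, 0.4, -2.5]
opening: 0.0626
```

```bash
python3 -m inch '[[[0,0,-1.5],0,0],[[0,0,-3.5],0,0],[[0,0,-5.5],0,0],[[0,0,-7.5],0,0],[[0,0,-8.8],0,0],[[0,0,-9.3],0,0],[[0,0,-9.5],0,0],[[0,0,-9.5],0,0]]'; python3 look.py r3 scene 280 165 70 5
```

```text
t: 57.05
position: [0.5771, -0.3231, -0.0028]
orientation: [-0.032, 0.706, 0.032, 0.707]
wrist_force: [-0.3, -0.0, -2.5]
opening: 0.0624
```

View pics/r3.png

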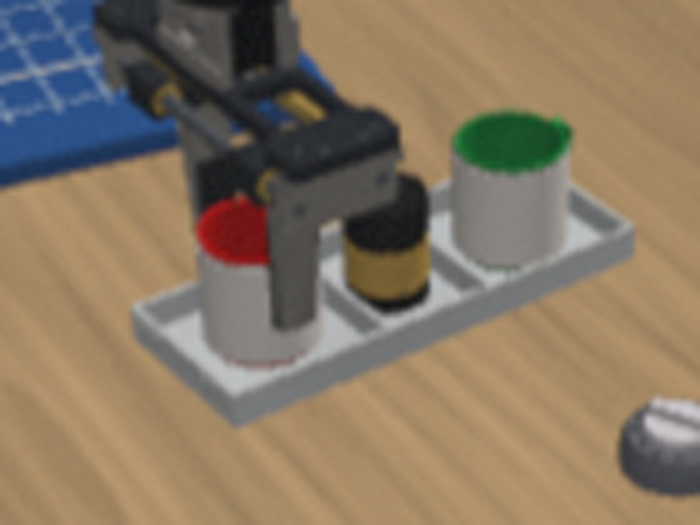

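```bash
python3 -m inch '[[[0,0,-0.1],0,0],[[0,0,-0.2],0,0],[[0,0,-0.3],0,0],[[0,0,-0.4],0,0],[[0,0,-0.45],0,0],[[0,0,-0.45],0,0]]'
```

```text
t: 57.7
position: [0.5768, -0.3231, -0.0072]
orientation: [-0.032, 0.706, 0.032, 0.706]
wrist_force: [-1.2, 0.3, 3.4]
opening: 0.0623
```

Contact; release, lift and back off for a final look.

```bash
python3 -m inch '[[[0,0,0],0,0.71],[[0,0,0],0,0.75],[[0,0,0],0,0.85],[[0,0,0],0,0.92],[[0,0,0],0,0.95],[[0,0,0.5],0,0.95],[[0,0,2],0,0.95],[[0,0,5],0,0.95],[[0,0,8],0,0.95],[[0,0,11],0,0.95]]'; python3 -m inch '[[[0,1.5,2],0,1],[[0,5,5],0,1],[[-1,9.5,8],0,1],[[-3,14,10],0,1],[[-6,18,10],0,1],[[-9,22,10],0,1],[[-12,25,10],0,1],[[-14,27,10],0,1],[[-14,27,10],0,1],[[-14,27,10],0,1]]'; python3 loc.py 7
```

```text
t: 58.7
position: [0.5769, -0.3232, 0.1048]
orientation: [-0.032, 0.706, 0.032, 0.707]
wrist_force: [0.8, -0.4, 0.1]
opening: 0.087
t: 59.7
position: [0.4373, -0.053, 0.2037]
orientation: [-0.033, 0.705, 0.032, 0.707]
wrist_force: [0.5, 0.8, 0.8]
opening: 0.0921
tray_white 0.94 top (471, 300) scene  [118 119 115] xy mm [ 497.5 -333.5] yaw 6.9 cost 1.664
tray_brown 0.69 top (175, 291) scene (464, 351) [66 49 36] xy mm [483.8 338.8] yaw -4.6 cost 0.926
tray_brown 0.43 top (472, 299) scene  [117 117 113] xy mm [ 451.7 -341.2] yaw 8.5 cost 1.212
mug_green 0.55 top (480, 334) scene (312, 149) [57 76 56] xy mm [ 416.6 -341.5] yaw 203.6 cost 0.093
mug_red 0.67 top (470, 259) scene (262, 169) [99 55 51] xy mm [ 575.  -323.5] yaw 224.5 cost 0.118
mug_blue 0.93 top (162, 308) scene (487, 326) [44 52 86] xy mm [448.2 340.2] yaw 143.7 cost 0.124
mug_yellow 0.46 top (312, 254) scene (330, 244) [124 108  65] xy mm [565.6  22.3] yaw 4.4 cost 4.536
tin_black 0.78 top (474, 294) scene (287, 159) [50 47 42] xy mm [ 497.2 -334.3] yaw  cost 0.101
tin_white 0.8 top (344, 169) scene (234, 265) [127  82  93] xy mm [778.3 -44.2] yaw  cost 0.074
tin_white 0.42 top (170, 271) scene  [100  84  56] xy mm [529.7 335.2] yaw  cost 0.082
jar 0.61 top (170, 271) scene (452, 344) [102  85  57] xy mm [528.3 336.1] yaw  cost 0.125
```

View pics/scene7.png

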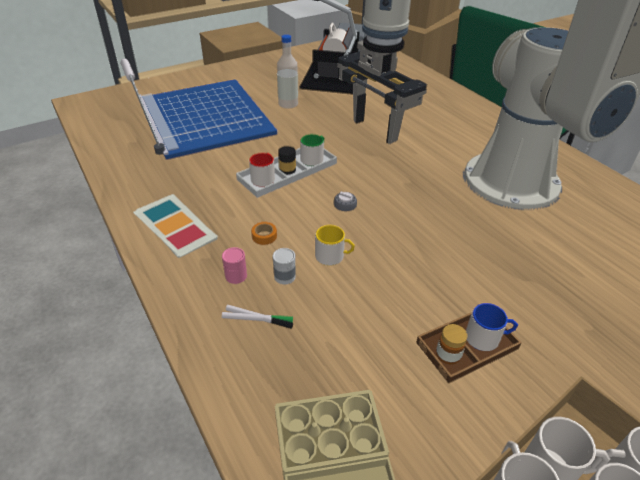

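View pics/top7.png

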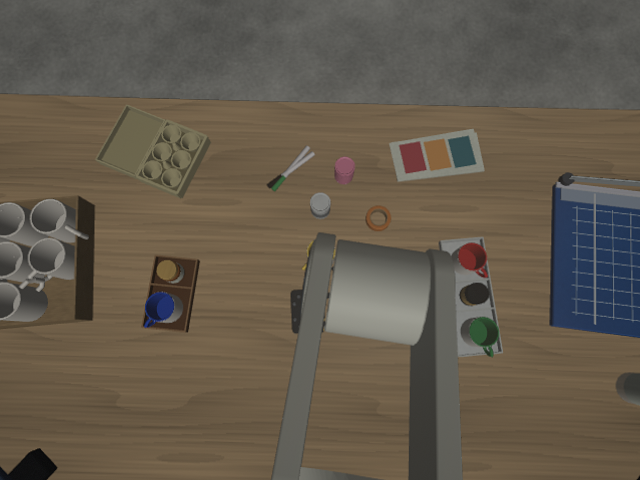

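```bash
python3 - <<'E'
from bench import env
print(env.close_job())
E
```

```text
the job is handed in; nothing more can be done
None
```

I packed both gift sets and handed the job in at about 60 s of the 122 s. No verdict was reported. The green mug, black tin and red mug are in the white tray; the blue mug and jar are in the brown tray.

**Last checks:**
- **Placed items:** the final fits put all five within about 3 mm of their compartment centres, and they look upright in the last pictures. Each mug, the tin and the jar was lowered until the wrist force showed floor contact before release.
- **Yellow mug and white tin:** both stand at the same pixels as at the start in the scene view. The final fit for the yellow mug was useless because the arm blocked the top camera, and the white tin was not matched in that last run. I judged both from the scene picture, where the yellow mug is still at (330, 244) and the white tin near (284, 265).

**What disagreed or went wrong:**
- **Finger height:** the fingertips really sit about 38 mm above the reported TCP height, as the pictures and a table touch showed. I allowed for this in every grasp after that.
- **Blue mug:** because of that error, the first two grasps missed. The second tilted the mug slightly; it settled upright again, and the next grasp worked.
- **Table probe:** the wrist force reached about 95 N of the 120 N limit, more than I intended.

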